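Clear the jammed bars from the bar wrapper's infeed and close it up

ROBOT

A 6-joint arm with a two-finger parallel gripper is mounted at the origin on the work surface. World frame = base frame: x ahead of the robot, y to its left, z up, the work surface at z = 0. Lengths are in m, angles in rad, forces in N, time in s.
With the tool pointing down it reaches from about 0.325 to 0.775 m from the base axis. Payload 5.5 kg.
Tool frame: the origin (TCP) lies midway between the tips of the shut fingers; the grasp point (between the pads) lies grip_depth behind it (grip_depth is the distance from the TCP to the grasp point, in m); z points along the fingers, y is the direction in which the jaws open and shut (so a half turn about z gives the same grasp; the last joint's range is limited). The gripper opens to 85 mm and grips with 20 to 120 N. Pads are 22 mm wide; open, the fingers measure 114 mm over their backs; the gripper's body (76 mm by 85 mm) begins 54 mm behind the grasp point. The pads swing forward as they close: fully open they stand 13 mm farther back than shut.
Start: joints at [-0.057, 0.091, 1.231, -0, 1.82, -0.057], TCP at [0.6, -0, 0.231] pointing down, gripper open.
Joint ranges: [-2.87, 2.87], [-0.86, 2.18], [0.17, 2.46], [-1.51, 4.65], [0.06, 2.69], [-2.65, 2.65]. Speed limits (rad/s): [2.57, 2.57, 3.01, 3.14, 3.14, 3.14].

INTERFACE

Orientations are given as a rotation vector (axis times angle).
In Python, from plant import state, capture, calibration, sign_off, grip_depth gives the robot as it stands.
- The arm moves only by the shell command python3 -m crank 'ROWS' [FORCE]. ROWS is JSON, a list of rows, each an object of numbers: "tx", "ty", "tz": the shift along the tool's x, y, z in cm; "wx", "wy", "wz": the turn, a rotation vector about the tool's x, y, z in degrees; "hand": the opening, from -1 (shut) to 1 (fully open). A call has 1 to 20 rows; each row shifts and turns the commanded pose from where the row before left it, along the tool's axes as they then stand; what a row does not reach is not made up. A row lasts 1/8 s, in which the tool goes at most 62.5 mm and 10.7 degrees, less where a joint would pass 70% of its speed; a pose out of reach is approached as far as the arm can. A call is refused whole if a number of a shift passes 6.25 or a number of a turn 10.7, either way. A call with a gripper value outside its range is refused whole. The fingers move at their own pace and stop on an object; FORCE is the grip in N (left out, the last holds). Time passes only in rows, so rows that do not move let the fingers close. It gives the time, the measured TCP pose, the force and the opening at its end, in the units of the state.
- state(): the state, without advancing time (a new reading comes with each control period).
- capture(name): name is "scene" or "side" or "wrist"; returns the picture (480x640x3 uint8, blue, green, red); there is no depth.
- calibration(name): a dict with "mtx" (3x3 intrinsics, pixels), "pose" (4x4, takes a point from camera to world coordinates). Camera axes: x right, y down, z forward; pixel columns grow to the right and rows downward; lengths in m; the calibration is good to about 2 mm. A picture is of the moment at which its call begins: read the wrist's pose just before it. calibration takes no time and is no camera call; for the wrist camera it gives the pose at the moment of the call.
- sign_off(): hands the job in, once; it reports no verdict.
The state is a dict: "clock": time; "joint_positions": joint angles; "qd": joint speeds; "effort": joint torques, N m; "tool_pos": TCP position; "ee_rot": TCP orientation; "ft_force": force on the tool from outside, world axes, zero at the start; "ft_torque": the same for the moment, N m; "gripper_width": opening from 0.0 (shut) to 1.0 (fully open).
Only numpy, scipy, OpenCV 4.12 (cv2) and the standard library are available. Lean on these libraries where they do the work, as an engineer would, in place of code of your own. Each camera call takes 0.05 s, during which the arm holds its last target. There are 200 camera calls.

TASK

Two or three chocolate bars have jammed inside the covered lanes of the wrapper's infeed: take the hooked pick from its rest, reach it into each occupied lane and drag the bar out onto the open trough (no fingers in the tunnel), and put every bar in the steel rework tray. Then lay the loose cover on the trough, seated flat between its locators, and swing the toggle clamp's handle up past centre so that it locks the cover down. Finish with the pick back in its rest, and leave the egg, bottle and tub alone.

Things in the scene. Friction and masses are not known exactly. Their poses are not given: they have to be found in the camera images.
- infeed: fixed steel three-lane infeed of a bar wrapper. Origin at bench level under the middle of the tunnel mouth; x points into the tunnel (away from the robot), y left, z up. x -100 to 0 mm: open trough, floor 30 mm above the bench, front end open, side walls at y +-52 to 58 mm, tops 50 mm above the bench. x 0 to 131 mm: tunnel (see lane1). Beyond 135 mm: belt, crimp head up to 78 mm high
- lane1 (a point): middle of the left lane's floor at the tunnel mouth (infeed x 0, y +36 mm, z 30 mm). The tunnel has a clear roof (underside 78 mm, top 83 mm above the bench), two 4 mm dividers that begin at the mouth, and three lanes 32 mm wide, 48 mm high and 131 mm deep up to a closed rubber gate
- lane2 (a point): the same for the middle lane (y 0)
- lane3 (a point): the same for the right lane (y -36 mm)
- seat (a point): where the cover's origin lies when seated: middle of the trough at its wall tops (infeed x -51 mm, y 0, z 50 mm); axes as the infeed's. Locator strips 57 mm high outside the walls (inner faces at infeed y +-61 mm, and at x -103 mm in front of the wall ends) and the tunnel's front face leave the cover about 3 mm of play each way
- clamp_handle (a joint): toggle clamp handle, rad: 0 = open (handle out to the infeed's left, 0.31 rad above level), grows as the handle swings up; 1.29 = dead centre, 1.35 = stop, locked (handle 95 degrees above level, just past upright). Light friction (stays where left); a few N at the grip move it, most near centre as the pad meets the cover
- clamp_arm: pressing arm of the toggle clamp, about 100 mm long, with a rubber pad under its tip; origin at its pivot (infeed x -50 mm, y 137 mm, z 75 mm). Open it stands up left of the trough (to about 180 mm above the bench); locked it is level and its pad presses on the left part of the seated cover (46 mm left of its middle). Driven by the clamp handle only, turning the same way
- clamp_grip (a point): grip point inside the clamp handle's black rubber grip (16 mm wide along the infeed's x, 18 mm thick, reaching from 47 mm inside to 25 mm beyond this point along the handle), 95 mm from the handle's pivot; can be pinched from above by its two sides that face along the infeed's x and turns between the pads
- clamp_pivot (a point): pivot of the clamp handle (infeed x -50 mm, y 180 mm, z 57 mm); the axis is along the infeed's x, and positive turning takes y towards z. The clamp's bracket and cheek plates, up to 89 mm high, stand left of the trough (infeed y 63 to 195 mm, x -75 to -25 mm)
- cover: loose aluminium cover plate, 96 mm (x) by 116 mm (y) by 5 mm, 170 g, with a bar handle; origin at the middle of its underside; lies flat on the bench at first. The same either way round
- cover_grip (a point): middle of the cover's bar handle, 39 mm above its underside; bar 66 mm long along the cover's x, 14 mm wide (y), 12 mm high, on two studs 24 mm either side
- bar1: chocolate bar, 48 mm (x) by 26 mm (y) by 14 mm, 22 g, three scored pieces; origin at the middle of its underside; at first in the left lane inside the tunnel, its middle 34 to 68 mm in from the mouth; may be absent
- bar2: chocolate bar, 48 mm (x) by 26 mm (y) by 14 mm, 22 g, three scored pieces; origin at the middle of its underside; at first in the middle lane inside the tunnel, its middle 34 to 68 mm in from the mouth; may be absent
- bar3: chocolate bar, 48 mm (x) by 26 mm (y) by 14 mm, 22 g, three scored pieces; origin at the middle of its underside; at first in the right lane inside the tunnel, its middle 34 to 68 mm in from the mouth; may be absent
- pick: hooked pick, 110 g. Origin at the grip point on the axis of the black handle, close to its centre of mass; x points to the hook, z up. Handle 16 mm wide (y), 18 mm high, from x -85 to +20 mm. A 6 mm steel shank slopes down from x 18 to 36 mm and runs level, 25 mm below the handle's axis, to x 150 mm, where a flat toe 12 mm wide (y) and 4 mm thick points down to 44 mm below the handle's axis
- pick_toe (a point): lower end of the pick's toe (pick x 150 mm, y 0, z -44 mm)
- rest: fixed steel rest for the pick: foot 200 by 50 mm and two uprights with flared open-topped notches, one under the rear of the handle (rest x -70 mm, 23 mm wide at its floor, tops 68 mm high), one under the shank (x 85 mm, 14 mm wide at its floor, tops 50 mm high); x along the pick, towards the hook
- rest_home (a point): where the pick's origin lies when it is in the rest (60 mm above the bench, over the rest's origin), with the pick's x along the rest's x and the toe hanging down
- tray: fixed stainless rework tray, open on top, 176 mm (x) by 108 mm (y), 45 mm high, walls and floor 3 mm; origin at the middle of its underside
- egg: upturned half chocolate egg, solid-looking dark dome 92 mm across and 45 mm high; bystander
- bottle: white plastic bottle with a black cap, 52 mm across, 130 mm tall; bystander
- tub: white plastic tub, 100 mm across, 70 mm tall; bystander
Mind the look-alikes: they are no part of the job. There is more than one size of the pick; the job needs the largest.

How it is judged:
By the outcome, as a careful person would: the job done as asked, in the order asked, and still so for the second after the job is handed in, with the robot touching nothing.
Of bar1, bar2, bar3 only 2 to 3 are there at a start; the rules pass over those that are not, and their reading is None.
At some moment in a run one of cover may be knocked a few centimetres aside while the robot is not near it.
Once in a run the grip may slacken for a moment while it holds something.
It also fails if it takes over 210 s, if anything falls off the work surface, if the arm or the gripper's body presses on something with over 40 N, if the wrist force passes 120 N, or if a joint passes its speed limit or range.

## Working session

There is one attempt and no reset: what is moved stays moved. The work goes in short steps, Python scripts to look and compute and a shell command to move; the robot and the scene stay as the last step left them, time stands still between calls to the robot, and variables do not carry over. Pictures are saved under pics/ and viewed, about 12 in all and at most 16, crops included, and the job is handed in when it is done.

```bash
ls; mkdir -p pics; python3 - <<'E'
from plant import *
import cv2
print(state(),grip_depth)
for n in("scene","side","wrist"):
    c=calibration(n);print(n,c['mtx'],c['pose']);cv2.imwrite(f"pics/{n}0.png",capture(n))
E
```

```text
pics
{'clock': 0.0, 'joint_positions': array([-5.66957396e-02,  9.18636783e-02,  1.23189958e+00, -3.83387508e-05,
        1.81979582e+00, -5.67043712e-02]), 'qd': array([-0.0020787 , -0.00122757, -0.00092007,  0.00123208, -0.00068461,
        0.00077854]), 'effort': array([ 1.92109423e-03, -4.58737707e+01, -4.18019521e+01,  2.08830479e-04,
        1.19483890e-02, -1.60596358e-05]), 'tool_pos': array([5.99714115e-01, 4.32519482e-06, 2.30140248e-01]), 'ee_rot': array([-2.22042199e+00, -2.22042025e+00,  2.09945652e-03]), 'ft_force': array([-0.82930192,  0.45024814, -0.21706926]), 'ft_torque': array([ 0.00453043, -0.03407927,  0.02163144]), 'gripper_width': 1.0003141162169595} 0.0187
scene [[541.25903412   0.         319.03859649]
 [  0.         541.25903412 245.25136376]
 [  0.           0.           1.        ]] [[ 0.85136885  0.34254207 -0.39728581  0.92146844]
 [ 0.52430078 -0.53151103  0.66528544 -0.71111076]
 [ 0.01672646 -0.77470056 -0.63210701  0.76062334]
 [ 0.          0.          0.          1.        ]]
side [[470.1545616    0.         317.14027865]
 [  0.         470.1545616  239.02304539]
 [  0.           0.           1.        ]] [[ 0.99668261 -0.05805799  0.05703546  0.44945568]
 [-0.08126975 -0.67243785  0.7356783  -0.77210827]
 [-0.0043592  -0.73787303 -0.67492547  0.81192969]
 [ 0.          0.          0.          1.        ]]
wrist [[361.91713584   0.         312.53027741]
 [  0.         361.91713584 243.19032193]
 [  0.           0.           1.        ]] [[ 9.99999558e-01  8.15231308e-04 -4.68116427e-04  6.00685036e-01]
 [ 6.19710143e-04 -9.46113879e-01 -3.23833512e-01  8.32836062e-02]
 [-7.06890666e-04  3.23833078e-01 -9.46113967e-01  3.72357481e-01]
 [ 0.00000000e+00  0.00000000e+00  0.00000000e+00  1.00000000e+00]]
```

View pics/scene0.png

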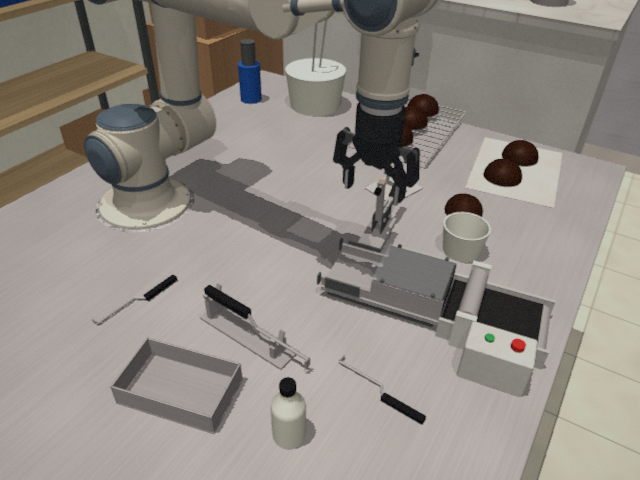

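View pics/side0.png

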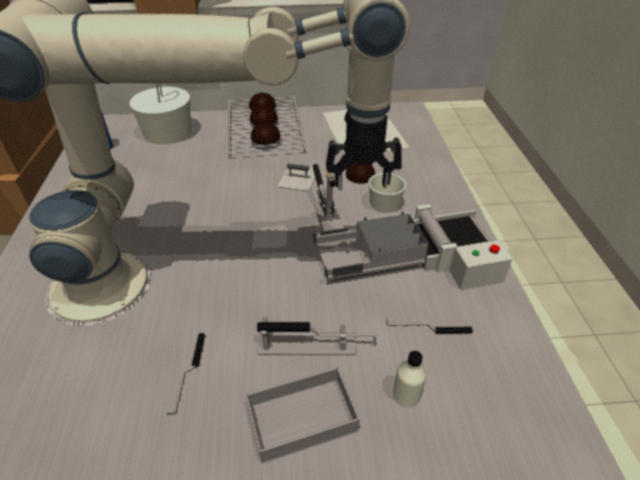

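The largest pick lies in the rest. The small look-alikes lie on the bench, at scene (140,300) and (385,395). The cover is at scene (395,188) / side (297,180).

View pics/wrist0.png

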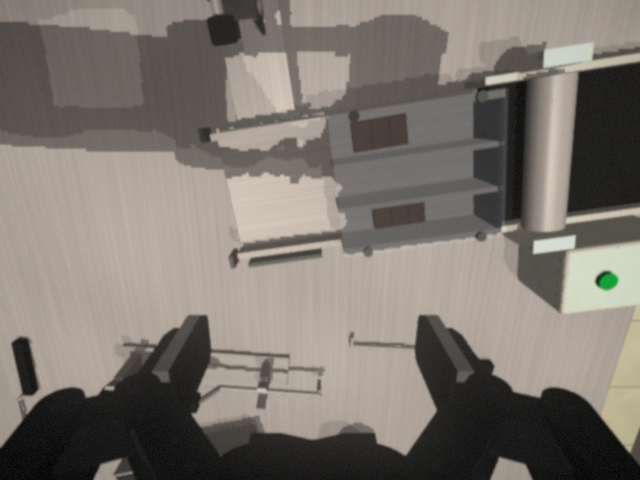

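```bash
cat >h.py <<'E'
import numpy as np, cv2
from plant import *
def ray(n,uv,c=None):
    c=c or calibration(n);K=c['mtx'];T=c['pose']
    d=T[:3,:3]@np.linalg.inv(K)@np.array([uv[0],uv[1],1.]);return T[:3,3],d/np.linalg.norm(d)
def onz(n,uv,z,c=None):
    o,d=ray(n,uv,c);return o+d*(z-o[2])/d[2]
def tri(rs):
    A=sum(np.eye(3)-np.outer(d,d) for o,d in rs);b=sum((np.eye(3)-np.outer(d,d))@o for o,d in rs)
    p=np.linalg.solve(A,b);e=max(np.linalg.norm(np.cross(p-o,d)) for o,d in rs);return p,e
def proj(n,p,c=None):
    c=c or calibration(n);T=np.linalg.inv(c['pose']);q=c['mtx']@(T[:3,:3]@np.asarray(p)+T[:3,3]);return q[:2]/q[2]
E
python3 - <<'E'
from h import *
np.set_printoptions(precision=4,suppress=True)
print('restpick handle end tri',tri([ray('scene',(207,291)),ray('side',(258,327))]))
print('handle front',tri([ray('scene',(248,310)),ray('side',(309,327))]))
print('hook',tri([ray('scene',(305,364)),ray('side',(373,341))]))
for n,u in (('scene',(117,388)),('scene',(150,345)),('scene',(241,374)),('scene',(215,424)),('side',(248,405)),('side',(338,374)),('side',(357,422)),('side',(263,460))): print(n,u,onz(n,u,.045))
print('lookalikes',onz('scene',(178,280),.01),onz('scene',(96,320),.01),onz('scene',(342,360),.01),onz('scene',(423,417),.01))
print('cover',tri([ray('scene',(397,178)),ray('side',(298,169))]),onz('side',(297,183),.0))
print('bottle',onz('side',(408,395),.01),'tub',onz('side',(387,200),.02))
s=cv2.imread('pics/side0.png')[200:300,300:480];c=cv2.imread('pics/scene0.png')[170:380,310:560]
cv2.imwrite('pics/a.png',np.vstack([cv2.resize(x,(0,0),fx=f,fy=f,interpolation=2)[:, :700] for x,f in((s,700/180),)]))
E
```

```text
restpick handle end tri (array([ 0.3761, -0.1981,  0.0589]), np.float64(0.0005609298545554647))
handle front (array([ 0.476 , -0.2068,  0.0663]), np.float64(0.0037325449470699424))
hook (array([ 0.6041, -0.2193,  0.0194]), np.float64(0.0020163150949445868))
scene (117, 388) [ 0.3909 -0.4314  0.045 ]
scene (150, 345) [ 0.371  -0.3409  0.045 ]
scene (241, 374) [ 0.5382 -0.3062  0.045 ]
scene (215, 424) [ 0.5619 -0.3988  0.045 ]
side (248, 405) [ 0.3592 -0.3535  0.045 ]
side (338, 374) [ 0.5226 -0.306   0.045 ]
side (357, 422) [ 0.5442 -0.3999  0.045 ]
side (263, 460) [ 0.3856 -0.4499  0.045 ]
lookalikes [ 0.2683 -0.1701  0.01  ] [ 0.2163 -0.3329  0.01  ] [ 0.6492 -0.1688  0.01  ] [ 0.8141 -0.1985  0.01  ]
cover (array([0.4845, 0.3995, 0.0248]), np.float64(0.0012764836217627944)) [0.4789 0.3615 0.    ]
bottle [ 0.6502 -0.3393  0.01  ] tub [0.7201 0.2326 0.02  ]
```

Wrist view: bars are in the left lane (380,132) and the right lane (400,215). The middle lane is empty. Next is a close crop of the infeed.

```bash
python3 - <<'E'
import cv2
s=cv2.imread('pics/wrist0.png')[70:275,190:510]
cv2.imwrite('pics/b.png',cv2.convertScaleAbs(cv2.resize(s,(800,512),interpolation=2),alpha=1.3,beta=15))
E
```

```text
(no output)
```

View pics/b.png

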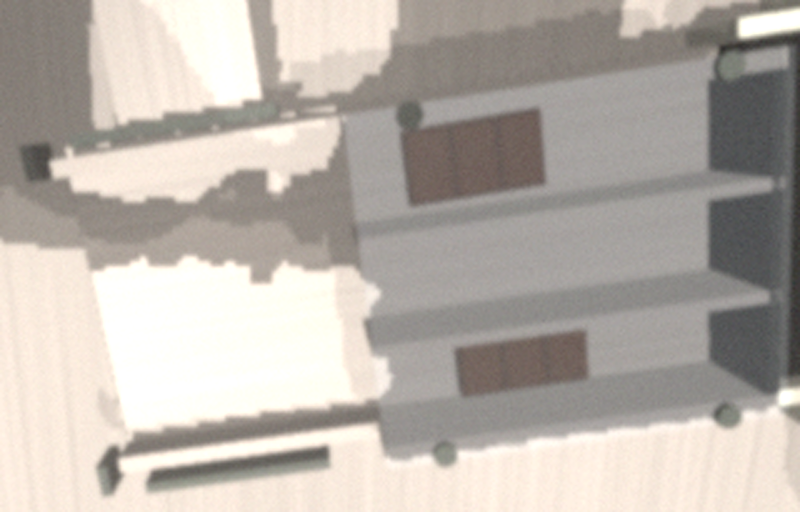

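```bash
python3 - <<'E'
from h import *
np.set_printoptions(precision=4,suppress=True)
f=lambda u,v:(190+u/2.5,70+v/2.5)
for name,p,z in [('roofFL',(345,112),.083),('roofFR',(388,460),.083),('div1',(360,230),.081),('div2',(372,322),.081),('rwall front',(120,462),.05),('rwall back',(380,428),.05),('lwall front',(58,163),.05),('lwall back',(340,120),.05),('floor FL?',(98,275),.03),('floorFR',(125,425),.03),('gate lane1R',(708,178),.03),('gate lane3R',(708,362),.03),('scrFL',(410,115),.085),('scrBL',(730,65),.085),('scrFR',(445,453),.085),('scrBR',(727,414),.085),
('b1 a',(402,133),.044),('b1 b',(541,108),.044),('b1 c',(545,183),.044),('b1 d',(411,205),.044),('b3 b',(585,330),.044),('b3 c',(588,378),.044),('b3 d',(461,396),.044)]:
    print(name,onz('wrist',f(*p),z))
E
```

```text
roofFL [0.6122 0.0865 0.083 ]
roofFR [ 0.6285 -0.0255  0.083 ]
div1 [0.6175 0.0514 0.081 ]
div2 [0.6221 0.0219 0.081 ]
rwall front [ 0.5296 -0.0388  0.05  ]
rwall back [ 0.6283 -0.0251  0.05  ]
lwall front [0.5157 0.0704 0.05  ]
lwall back [0.6119 0.0843 0.05  ]
floor FL? [0.5219 0.029  0.03  ]
floorFR [ 0.5283 -0.0306  0.03  ]
gate lane1R [0.7471 0.0645 0.03  ]
gate lane3R [ 0.7571 -0.0046  0.03  ]
scrFL [0.6316 0.0856 0.085 ]
scrBL [0.7254 0.0996 0.085 ]
scrFR [ 0.6475 -0.0223  0.085 ]
scrBR [ 0.7409 -0.0083  0.085 ]
b1 a [0.6335 0.0801 0.044 ]
b1 b [0.6807 0.0883 0.044 ]
b1 c [0.6842 0.0635 0.044 ]
b1 d [0.6375 0.056  0.044 ]
b3 b [0.7035 0.0111 0.044 ]
b3 c [ 0.7065 -0.0072  0.044 ]
b3 d [ 0.6591 -0.0143  0.044 ]
```

```bash
python3 -m crank '[{"tx":-3,"ty":-2},{"tx":-3,"ty":-2},{"tx":-3,"ty":-2},{"tx":-3,"ty":-2},{"tx":-3,"ty":-2},{"tx":-3,"ty":-2},{"tx":-2.6,"ty":-2},{"wz":-10},{"wz":-10},{"wz":-10},{"wz":-10},{"wz":-10},{"wz":-10},{"wz":-10},{"wz":-10},{"wz":-4.7},{}]'; python3 - <<'E'
from h import *
cv2.imwrite('pics/wrist1.png',capture('wrist'))
E
```

```text
validation failed for argument at $[0]...
```

View pics/wrist1.png

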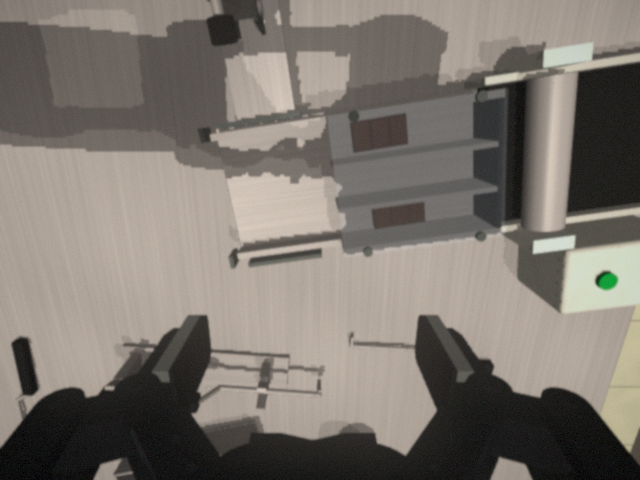

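The call was refused, so nothing moved. I'll try one row with every field filled in.

```bash
python3 -m crank '[{"tx":-3,"ty":-2,"tz":0,"wx":0,"wy":0,"wz":0,"hand":1}]'; python3 -m crank '[{"tx":-3,"ty":-2,"tz":0,"wx":0,"wy":0,"wz":0}]'; python3 -m crank '[{"tx":-3,"ty":-2,"hand":1}]'
```

```text
clock: 0.32
tool_pos: [0.5802, -0.0289, 0.2302]
ee_rot: [-2.217, -2.224, 0.001]
ft_force: [0.3, -0.8, 0.2]
gripper_width: 1.0validation failed for argument at $[0]...
validation failed for argument at $[0]...
```

```bash
python3 -m crank '[{"tx":-3,"ty":-2,"tz":0,"wx":0,"wy":0,"wz":0,"hand":1},{"tx":-3,"ty":-2,"tz":0,"wx":0,"wy":0,"wz":0,"hand":1},{"tx":-3,"ty":-2,"tz":0,"wx":0,"wy":0,"wz":0,"hand":1},{"tx":-3,"ty":-2,"tz":0,"wx":0,"wy":0,"wz":0,"hand":1},{"tx":-3,"ty":-2,"tz":0,"wx":0,"wy":0,"wz":0,"hand":1},{"tx":-2.6,"ty":-2,"tz":0,"wx":0,"wy":0,"wz":0,"hand":1},{"tx":0,"ty":0,"tz":0,"wx":0,"wy":0,"wz":-10,"hand":1},{"tx":0,"ty":0,"tz":0,"wx":0,"wy":0,"wz":-10,"hand":1},{"tx":0,"ty":0,"tz":0,"wx":0,"wy":0,"wz":-10,"hand":1},{"tx":0,"ty":0,"tz":0,"wx":0,"wy":0,"wz":-10,"hand":1},{"tx":0,"ty":0,"tz":0,"wx":0,"wy":0,"wz":-10,"hand":1},{"tx":0,"ty":0,"tz":0,"wx":0,"wy":0,"wz":-10,"hand":1},{"tx":0,"ty":0,"tz":0,"wx":0,"wy":0,"wz":-10,"hand":1},{"tx":0,"ty":0,"tz":0,"wx":0,"wy":0,"wz":-10,"hand":1},{"tx":0,"ty":0,"tz":0,"wx":0,"wy":0,"wz":-4.7,"hand":1},{"tx":0,"ty":0,"tz":0,"wx":0,"wy":0,"wz":0,"hand":1}]'; python3 - <<'E'
from h import *
c=calibration('wrist');np.savez('w2.npz',**c);cv2.imwrite('pics/wrist2.png',capture('wrist'));print(state()['joint_positions'])
E
```

```text
clock: 2.33
tool_pos: [0.4599, -0.2059, 0.2311]
ee_rot: [-0.146, -3.138, -0.0]
ft_force: [-0.3, -0.5, 0.2]
gripper_width: 1.0
[-4.88543555e-01 -1.67066620e-01  1.48271194e+00  3.59961157e-05
  1.82624048e+00 -1.96507272e+00]
```

View pics/wrist2.png

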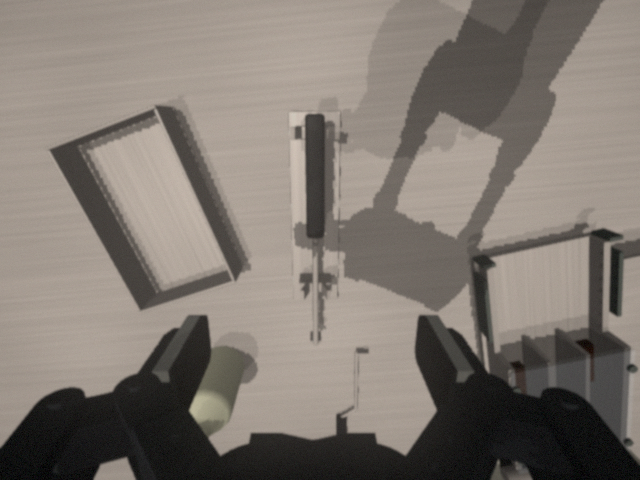

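Wrist view from above the rest: the handle runs (315,114)–(315,238), the hook is at (316,338), and the tray is centred near (150,205). J6 is -1.97, within its range.

```bash
python3 - <<'E'
from h import *
np.set_printoptions(precision=4,suppress=True)
c=dict(np.load('w2.npz'))
W=lambda u:ray('wrist',u,c)
g=cv2.cvtColor(cv2.imread('pics/wrist2.png'),6)[100:260,280:350]
m=cv2.inRange(g,0,62);n,l,s,k=cv2.connectedComponentsWithStats(m);i=1+np.argmax(s[1:,4]);print('blob',s[i]+[280,100,0,0,0],k[i]+[280,100])
print('rear',tri([W((315,115)),ray('side',(258,325)),ray('scene',(206,291))]))
print('front',tri([W((315,238)),ray('side',(309,327))]))
for u in((315,114),(315,238)):print(onz('wrist',u,.069,c))
print('shank',onz('wrist',(317,250),.04,c),'toe',onz('wrist',(316,338),.03,c))
for u in((51,150),(157,107),(243,272),(142,309)):print('tray',onz('wrist',u,.045 ,c))
for u in((208,318),(420,318)):print('finger',onz('wrist',u,.23,c))
E
```

```text
blob [ 307  115   18  123 1547] [316.3122 184.6399]
rear (array([ 0.3752, -0.1967,  0.06  ]), np.float64(0.003268870672668302))
front (array([ 0.4779, -0.2062,  0.0606]), np.float64(0.0018757796034579504))
[ 0.3741 -0.196   0.069 ]
[ 0.477  -0.2054  0.069 ]
shank [ 0.499  -0.2051  0.04  ] toe [ 0.6055 -0.2156  0.03  ]
tray [ 0.382  -0.4298  0.045 ]
tray [ 0.3559 -0.3288  0.045 ]
tray [ 0.5134 -0.2797  0.045 ]
tray [ 0.5445 -0.3889  0.045 ]
finger [ 0.4574 -0.2534  0.23  ]
finger [ 0.4663 -0.1582  0.23  ]
```

```bash
python3 -m crank '[{"tx":0.1,"ty":0.2,"tz":3.5,"wx":0,"wy":0,"wz":0,"hand":0.2},{"tx":0,"ty":0,"tz":3.5,"wx":0,"wy":0,"wz":0,"hand":0.2},{"tx":0,"ty":0,"tz":3.5,"wx":0,"wy":0,"wz":0,"hand":0.2},{"tx":0,"ty":0,"tz":3.5,"wx":0,"wy":0,"wz":0,"hand":0.2},{"tx":0,"ty":0,"tz":3,"wx":0,"wy":0,"wz":0,"hand":0.2},{"tx":0,"ty":0,"tz":1.8,"wx":0,"wy":0,"wz":0,"hand":0.2},{"tx":0,"ty":0,"tz":0,"wx":0,"wy":0,"wz":0,"hand":0.2},{"tx":0,"ty":0,"tz":0,"wx":0,"wy":0,"wz":0,"hand":-1},{"tx":0,"ty":0,"tz":0,"wx":0,"wy":0,"wz":0,"hand":-1},{"tx":0,"ty":0,"tz":0,"wx":0,"wy":0,"wz":0,"hand":-1},{"tx":0,"ty":0,"tz":0,"wx":0,"wy":0,"wz":0,"hand":-1},{"tx":0,"ty":0,"tz":0,"wx":0,"wy":0,"wz":0,"hand":-1},{"tx":0,"ty":0,"tz":0,"wx":0,"wy":0,"wz":0,"hand":-1}]' 80
```

```text
clock: 4.0
tool_pos: [0.4602, -0.2045, 0.0451]
ee_rot: [0.145, 3.135, -0.003]
ft_force: [-0.8, -0.7, 6.1]
gripper_width: 0.171
```

```bash
python3 -m crank '[{"tx":0,"ty":0,"tz":-1.5,"wx":0,"wy":0,"wz":0,"hand":-1},{"tx":0,"ty":0,"tz":-3,"wx":0,"wy":0,"wz":0,"hand":-1},{"tx":0,"ty":0,"tz":-3,"wx":0,"wy":0,"wz":0,"hand":-1},{"tx":0,"ty":0,"tz":-3,"wx":0,"wy":0,"wz":0,"hand":-1},{"tx":0,"ty":0,"tz":0,"wx":0,"wy":0,"wz":-7,"hand":-1},{"tx":-0.5,"ty":0,"tz":0,"wx":0,"wy":0,"wz":-6.9,"hand":-1},{"tx":0,"ty":2.5,"tz":0,"wx":0,"wy":0,"wz":0,"hand":-1},{"tx":0,"ty":3.5,"tz":0,"wx":0,"wy":0,"wz":0,"hand":-1},{"tx":0,"ty":3.5,"tz":0,"wx":0,"wy":0,"wz":0,"hand":-1},{"tx":0,"ty":3.5,"tz":0,"wx":0,"wy":0,"wz":0,"hand":-1},{"tx":0,"ty":3.5,"tz":0,"wx":0,"wy":0,"wz":0,"hand":-1},{"tx":0,"ty":3.5,"tz":0,"wx":0,"wy":0,"wz":0,"hand":-1},{"tx":0,"ty":2.5,"tz":0,"wx":0,"wy":0,"wz":0,"hand":-1},{"tx":0,"ty":2,"tz":0,"wx":0,"wy":0,"wz":0,"hand":-1},{"tx":0,"ty":0,"tz":0,"wx":0,"wy":0,"wz":0,"hand":-1},{"tx":0,"ty":0,"tz":0,"wx":0,"wy":0,"wz":0,"hand":-1}]'; python3 - <<'E'
from h import *
c=calibration('wrist');np.savez('w3.npz',**c);a=capture('wrist');s=capture('side');q=capture('scene');cv2.imwrite('pics/w3.png',a);cv2.imwrite('pics/s3.png',s);cv2.imwrite('pics/q3.png',q)
z=np.hstack([cv2.resize(s[170:320,230:430],(400,300),interpolation=2),cv2.resize(q[200:350,240:440],(400,300),interpolation=2)])
cv2.imwrite('pics/c3.png',np.vstack([z,cv2.resize(a[140:440],(800,375))[:300]]))
E
```

```text
clock: 6.0
tool_pos: [0.4276, 0.0381, 0.1486]
ee_rot: [-0.236, 3.133, -0.001]
ft_force: [0.3, -0.8, -1.0]
gripper_width: 0.174
```

View pics/c3.png

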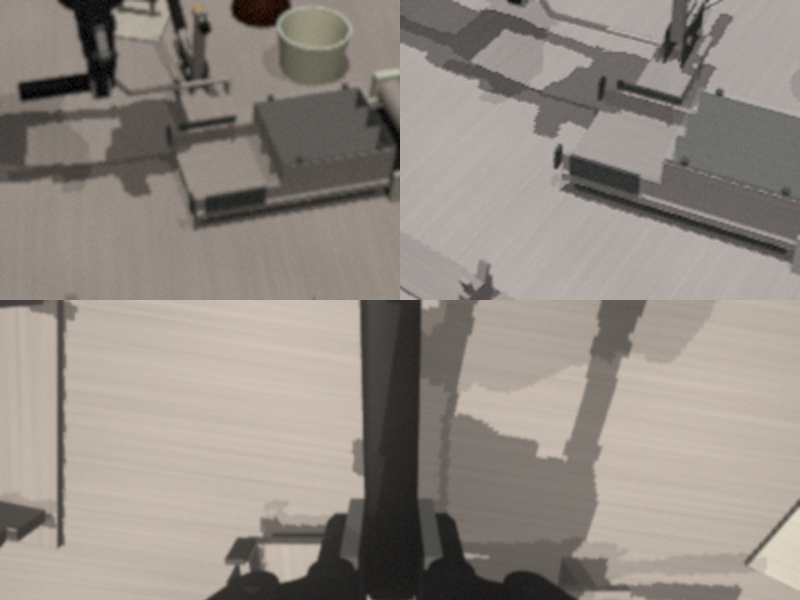

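```bash
python3 - <<'E'
from h import *
np.set_printoptions(precision=4,suppress=True)
X=np.array([.989,.147,0]);Y=np.array([-.147,.989,0]);O=np.array([.6204,.0305,0])
p=O-.039*X+.036*Y+[0,0,.1196]
print(p,proj('side',p),proj('scene',p))
for u in((344,215),):
  q=onz('side',u,.12);print(q,(q-O)@X,(q-O)@Y)
s=cv2.imread('pics/s3.png')[195:235,310:370];q=cv2.imread('pics/q3.png')[190:240,330:405]
cv2.imwrite('pics/d3.png',np.vstack([cv2.resize(s,(600,300),interpolation=2),cv2.resize(q,(600,300),interpolation=2)]))
E
```

```text
[0.5765 0.0604 0.1196] [343.9676 214.6634] [370.3717 229.045 ]
[0.5764 0.0587 0.12  ] -0.039386852988192396 0.03433161096080489
```

View pics/d3.png

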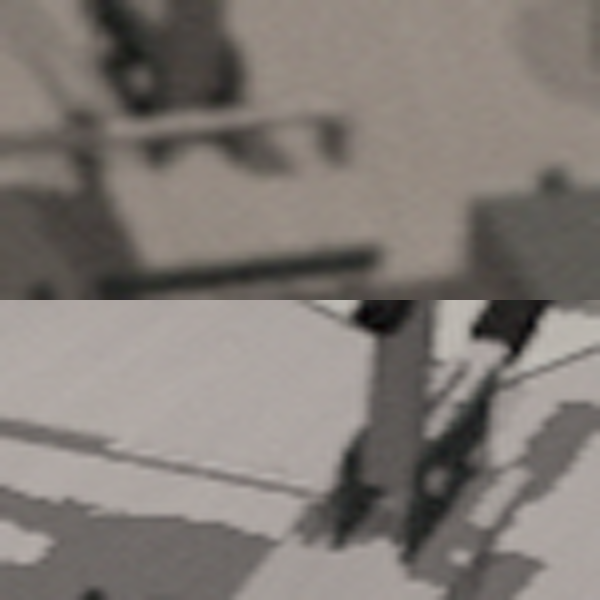

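```bash
python3 -m crank '[{"tx":0,"ty":-0.3,"tz":2,"wx":0,"wy":0,"wz":0,"hand":-1},{"tx":0,"ty":0,"tz":2,"wx":0,"wy":0,"wz":0,"hand":-1},{"tx":0,"ty":0,"tz":2,"wx":0,"wy":0,"wz":0,"hand":-1},{"tx":0,"ty":0,"tz":0.8,"wx":0,"wy":0,"wz":0,"hand":-1},{"tx":-1.5,"ty":0,"tz":0,"wx":0,"wy":0,"wz":0,"hand":-1},{"tx":-1.5,"ty":0,"tz":0,"wx":0,"wy":0,"wz":0,"hand":-1},{"tx":-1.5,"ty":0,"tz":0,"wx":0,"wy":0,"wz":0,"hand":-1},{"tx":-1.5,"ty":0,"tz":0,"wx":0,"wy":0,"wz":0,"hand":-1},{"tx":0,"ty":0,"tz":0,"wx":0,"wy":0,"wz":0,"hand":-1}]'; python3 - <<'E'
from h import *
s=capture('side');q=capture('scene')
cv2.imwrite('pics/e.png',np.vstack([cv2.resize(s[200:260,310:430],(600,300),interpolation=2),cv2.resize(q[225:300,330:480],(600,300),interpolation=2)]))
E
```

```text
clock: 7.28
tool_pos: [0.4878, 0.0446, 0.08]
ee_rot: [0.236, -3.132, -0.0]
ft_force: [0.1, 0.0, -0.6]
gripper_width: 0.167
```

View pics/e.png

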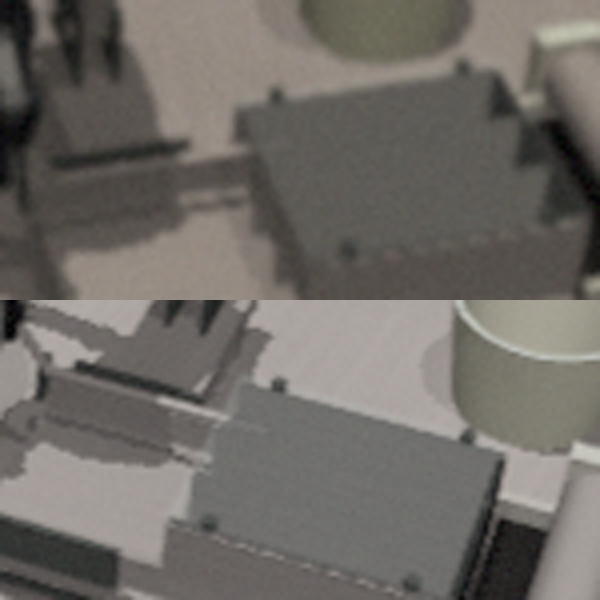

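```bash
python3 -m crank '[{"tx":-1.5,"ty":0,"tz":0,"wx":0,"wy":0,"wz":0,"hand":-1},{"tx":-1.5,"ty":0,"tz":0,"wx":0,"wy":0,"wz":0,"hand":-1},{"tx":-1.5,"ty":0,"tz":0,"wx":0,"wy":0,"wz":0,"hand":-1},{"tx":-1.5,"ty":0,"tz":0,"wx":0,"wy":0,"wz":0,"hand":-1},{"tx":0,"ty":0,"tz":0,"wx":0,"wy":0,"wz":0,"hand":-1}]'; python3 -m crank '[{"tx":0,"ty":0,"tz":0.8,"wx":0,"wy":0,"wz":0,"hand":-1},{"tx":0,"ty":0,"tz":0.8,"wx":0,"wy":0,"wz":0,"hand":-1},{"tx":0,"ty":0,"tz":0,"wx":0,"wy":0,"wz":0,"hand":-1}]'
```

```text
clock: 8.0
tool_pos: [0.5466, 0.0535, 0.0802]
ee_rot: [0.236, -3.132, -0.0]
ft_force: [0.0, 0.0, -0.7]
gripper_width: 0.165
clock: 8.38
tool_pos: [0.5455, 0.0534, 0.0629]
ee_rot: [0.235, -3.13, -0.0]
ft_force: [0.3, 0.3, -1.8]
gripper_width: 0.169
```

```bash
python3 -m crank '[{"tx":0.8,"ty":0,"tz":0,"wx":0,"wy":0,"wz":0,"hand":-1},{"tx":0.8,"ty":0,"tz":0,"wx":0,"wy":0,"wz":0,"hand":-1},{"tx":0.8,"ty":0,"tz":0,"wx":0,"wy":0,"wz":0,"hand":-1},{"tx":0.8,"ty":0,"tz":0,"wx":0,"wy":0,"wz":0,"hand":-1},{"tx":0.8,"ty":0,"tz":0,"wx":0,"wy":0,"wz":0,"hand":-1},{"tx":0.8,"ty":0,"tz":0,"wx":0,"wy":0,"wz":0,"hand":-1},{"tx":0.8,"ty":0,"tz":0,"wx":0,"wy":0,"wz":0,"hand":-1},{"tx":0.8,"ty":0,"tz":0,"wx":0,"wy":0,"wz":0,"hand":-1},{"tx":0.8,"ty":0,"tz":0,"wx":0,"wy":0,"wz":0,"hand":-1},{"tx":0.8,"ty":0,"tz":0,"wx":0,"wy":0,"wz":0,"hand":-1},{"tx":0.8,"ty":0,"tz":0,"wx":0,"wy":0,"wz":0,"hand":-1},{"tx":0.8,"ty":0,"tz":0,"wx":0,"wy":0,"wz":0,"hand":-1},{"tx":0.8,"ty":0,"tz":0,"wx":0,"wy":0,"wz":0,"hand":-1},{"tx":0.6,"ty":0,"tz":0,"wx":0,"wy":0,"wz":0,"hand":-1},{"tx":0,"ty":0,"tz":0,"wx":0,"wy":0,"wz":0,"hand":-1}]'; python3 - <<'E'
from h import *
s=capture('side');q=capture('scene');cv2.imwrite('pics/s4.png',s);cv2.imwrite('pics/q4.png',q)
cv2.imwrite('pics/f.png',np.vstack([cv2.resize(s[200:280,290:450],(600,300),interpolation=2),cv2.resize(q[225:300,310:460],(600,300),interpolation=2)]))
E
```

```text
clock: 10.25
tool_pos: [0.4376, 0.0369, 0.0643]
ee_rot: [-0.235, 3.133, -0.0]
ft_force: [-0.2, 0.3, -1.6]
gripper_width: 0.169
```

View pics/f.png

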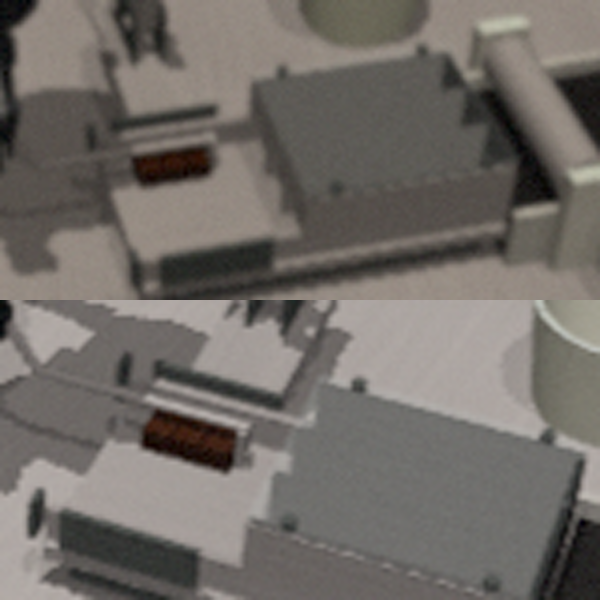

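Bar1 is out on the trough, at crop (175,165). Next is lane 3.

```bash
python3 -m crank '[{"tx":0,"ty":0,"tz":-0.8,"wx":0,"wy":0,"wz":0,"hand":-1},{"tx":0,"ty":0,"tz":-0.9,"wx":0,"wy":0,"wz":0,"hand":-1},{"tx":0,"ty":-1.7,"tz":0,"wx":0,"wy":0,"wz":0,"hand":-1},{"tx":0,"ty":-2.5,"tz":0,"wx":0,"wy":0,"wz":0,"hand":-1},{"tx":0,"ty":-2.5,"tz":0,"wx":0,"wy":0,"wz":0,"hand":-1},{"tx":0,"ty":0,"tz":0,"wx":0,"wy":0,"wz":0,"hand":-1}]'; python3 -m crank '[{"tx":-1.5,"ty":0,"tz":0,"wx":0,"wy":0,"wz":0,"hand":-1},{"tx":-1.5,"ty":0,"tz":0,"wx":0,"wy":0,"wz":0,"hand":-1},{"tx":-1.5,"ty":0,"tz":0,"wx":0,"wy":0,"wz":0,"hand":-1},{"tx":-1.5,"ty":0,"tz":0,"wx":0,"wy":0,"wz":0,"hand":-1},{"tx":-1.5,"ty":0,"tz":0,"wx":0,"wy":0,"wz":0,"hand":-1},{"tx":-1.5,"ty":0,"tz":0,"wx":0,"wy":0,"wz":0,"hand":-1},{"tx":-1.5,"ty":0,"tz":0,"wx":0,"wy":0,"wz":0,"hand":-1},{"tx":-1.7,"ty":0,"tz":0,"wx":0,"wy":0,"wz":0,"hand":-1},{"tx":0,"ty":0,"tz":0,"wx":0,"wy":0,"wz":0,"hand":-1}]';  python3 -m crank '[{"tx":0,"ty":0,"tz":0.8,"wx":0,"wy":0,"wz":0,"hand":-1},{"tx":0,"ty":0,"tz":0.8,"wx":0,"wy":0,"wz":0,"hand":-1},{"tx":0,"ty":0,"tz":0,"wx":0,"wy":0,"wz":0,"hand":-1}]'
```

```text
clock: 11.1
tool_pos: [0.4484, -0.0304, 0.082]
ee_rot: [-0.232, 3.132, -0.001]
ft_force: [0.5, 0.6, -1.2]
gripper_width: 0.169
clock: 12.22
tool_pos: [0.5691, -0.01, 0.0814]
ee_rot: [0.237, -3.133, -0.001]
ft_force: [-0.3, 0.3, -0.4]
gripper_width: 0.166
clock: 12.6
tool_pos: [0.5674, -0.011, 0.0639]
ee_rot: [0.235, -3.13, -0.001]
ft_force: [1.0, -0.6, -1.1]
gripper_width: 0.17
```

```bash
python3 -m crank '[{"tx":0.8,"ty":0,"tz":0,"wx":0,"wy":0,"wz":0,"hand":-1},{"tx":0.8,"ty":0,"tz":0,"wx":0,"wy":0,"wz":0,"hand":-1},{"tx":0.8,"ty":0,"tz":0,"wx":0,"wy":0,"wz":0,"hand":-1},{"tx":0.8,"ty":0,"tz":0,"wx":0,"wy":0,"wz":0,"hand":-1},{"tx":0.8,"ty":0,"tz":0,"wx":0,"wy":0,"wz":0,"hand":-1},{"tx":0.8,"ty":0,"tz":0,"wx":0,"wy":0,"wz":0,"hand":-1},{"tx":0.8,"ty":0,"tz":0,"wx":0,"wy":0,"wz":0,"hand":-1},{"tx":0.8,"ty":0,"tz":0,"wx":0,"wy":0,"wz":0,"hand":-1},{"tx":0.8,"ty":0,"tz":0,"wx":0,"wy":0,"wz":0,"hand":-1},{"tx":0.8,"ty":0,"tz":0,"wx":0,"wy":0,"wz":0,"hand":-1},{"tx":0.8,"ty":0,"tz":0,"wx":0,"wy":0,"wz":0,"hand":-1},{"tx":0.8,"ty":0,"tz":0,"wx":0,"wy":0,"wz":0,"hand":-1},{"tx":0.8,"ty":0,"tz":0,"wx":0,"wy":0,"wz":0,"hand":-1},{"tx":0.8,"ty":0,"tz":0,"wx":0,"wy":0,"wz":0,"hand":-1},{"tx":0.8,"ty":0,"tz":0,"wx":0,"wy":0,"wz":0,"hand":-1},{"tx":0.4,"ty":0,"tz":0,"wx":0,"wy":0,"wz":0,"hand":-1},{"tx":0,"ty":0,"tz":0,"wx":0,"wy":0,"wz":0,"hand":-1}]'; cat >bars.py <<'E'
from h import *
np.set_printoptions(precision=4,suppress=True)
X=np.array([.989,.147,0]);Y=np.array([-.147,.989,0]);O=np.array([.6204,.0305,0])
def bars(n,z=.037,img=None,roi=None):
    a=capture(n) if img is None else img
    h=cv2.cvtColor(a,40)
    b,g,r=[x.astype(int) for x in cv2.split(cv2.GaussianBlur(a,(3,3),0))]
    m=((r>1.35*g)&(r-b>14)).astype(np.uint8)
    for s,k in zip(*[x[1:] for x in cv2.connectedComponentsWithStats(m)[2:]]):
        if 25<s[4]<4000:
            p=onz(n,k,z);print(n,s,k,p,'infeed',(p-O)@X,(p-O)@Y)
    return a
E
python3 - <<'E'
from bars import *
bars('side');bars('scene')
E
```

```text
clock: 14.72
tool_pos: [0.4458, -0.0296, 0.0653]
ee_rot: [-0.235, 3.133, -0.0]
ft_force: [0.3, -0.7, -1.3]
gripper_width: 0.167
side [ 134    0   64   20 1140] [166.2658   8.9228] [-0.132   1.9338  0.037 ] infeed -0.4642959638066752 1.992991910602333
side [251  93  13  10  83] [256.9518  97.8554] [0.3585 0.8502 0.037 ] infeed -0.13847987061555114 0.8492152571280701
side [346 107  28  38 766] [359.1371 125.8708] [0.6986 0.614  0.037 ] infeed 0.16312921594170912 0.565535635007822
side [251 117   6   6  28] [253.2143 119.2857] [0.348  0.6904 0.037 ] infeed -0.17242254322319506 0.6926619136249289
side [347 162  27  20 424] [359.5094 171.4788] [0.6607 0.3508 0.037 ] infeed 0.08694262162028958 0.31085216123553994
side [326 237  19  12 164] [334.9817 242.3232] [0.557 0.057 0.037] infeed -0.058751885075818265 0.035570234924741005
side [490 244  10  10  85] [494.2824 248.2824] [0.9332 0.0036 0.037 ] infeed 0.3054108052170444 -0.07256300733645744
side [333 259  20   7  83] [342.2048 262.    ] [ 0.5664 -0.0111  0.037 ] infeed -0.059511517090845026 -0.033160336294974495
scene [255   0  11   9  4
[... 706 characters left out ...]
8   52 1544] [408.8316 120.6483] [0.3841 0.6922 0.037 ] infeed -0.13641658606408388 0.6892028917564548
scene [ 485  141   52   45 1398] [511.3011 163.3369] [0.7129 0.614  0.037 ] infeed 0.17722819455682437 0.5635131885767984
scene [445 194  37  21 527] [463.4554 204.0095] [0.6717 0.3651 0.037 ] infeed 0.09997042788039287 0.3233744396155924
scene [346 251  25  16 250] [358.016 258.44 ] [0.5566 0.0574 0.037 ] infeed -0.05913827511942644 0.03598687585321393
scene [334 274  22  10 113] [345.3097 278.1504] [ 0.564  -0.0088  0.037 ] infeed -0.061576487410107995 -0.03054845638524931
scene [511 338  15  15 169] [517.7515 345.0237] [0.9012 0.0041 0.037 ] infeed 0.27378176555146694 -0.0674134905944637
```

```bash
python3 -m crank '[{"tx":0,"ty":0,"tz":-2,"wx":0,"wy":0,"wz":0,"hand":-1},{"tx":0,"ty":0,"tz":-3.5,"wx":0,"wy":0,"wz":0,"hand":-1},{"tx":0,"ty":0,"tz":-3.5,"wx":0,"wy":0,"wz":0,"hand":-1},{"tx":1.1,"ty":-2.5,"tz":0,"wx":0,"wy":0,"wz":0,"hand":-1},{"tx":0,"ty":-3.5,"tz":0,"wx":0,"wy":0,"wz":0,"hand":-1},{"tx":0,"ty":-3.5,"tz":0,"wx":0,"wy":0,"wz":0,"hand":-1},{"tx":0,"ty":-3.5,"tz":0,"wx":0,"wy":0,"wz":0,"hand":-1},{"tx":0,"ty":-2.5,"tz":0,"wx":0,"wy":0,"wz":0,"hand":-1},{"tx":0,"ty":-2,"tz":0,"wx":0,"wy":0,"wz":0,"hand":-1},{"tx":0,"ty":0,"tz":0,"wx":0,"wy":0,"wz":7,"hand":-1},{"tx":0,"ty":0,"tz":0,"wx":0,"wy":0,"wz":6.9,"hand":-1},{"tx":0,"ty":0,"tz":0,"wx":0,"wy":0,"wz":0,"hand":-1},{"tx":0,"ty":0,"tz":0,"wx":0,"wy":0,"wz":0,"hand":-1}]'; python3 - <<'E'
from h import *
s=capture('side')
cv2.imwrite('pics/g.png',cv2.resize(s[240:370,240:400],(800,650),interpolation=2)[:600])
E
```

```text
clock: 16.45
tool_pos: [0.4613, -0.2041, 0.1553]
ee_rot: [-0.141, -3.138, -0.0]
ft_force: [0.1, 0.7, -0.8]
gripper_width: 0.169
```

View pics/g.png

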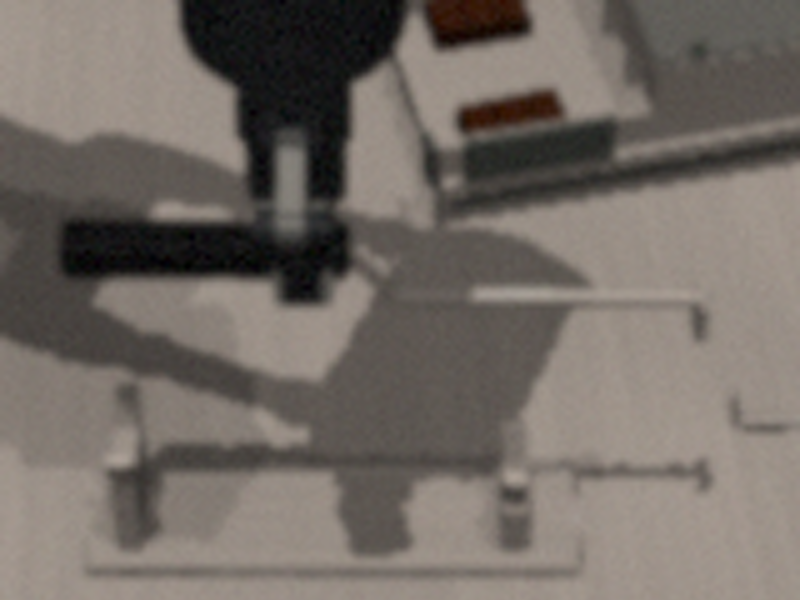

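The pick is level and unslipped in the grip, above the rest. I'll lower it and release.

```bash
python3 -m crank '[{"tx":0.1,"ty":0,"tz":2.5,"wx":0,"wy":0,"wz":0,"hand":-1},{"tx":0,"ty":0,"tz":2.5,"wx":0,"wy":0,"wz":0,"hand":-1},{"tx":0,"ty":0,"tz":2.5,"wx":0,"wy":0,"wz":0,"hand":-1},{"tx":0,"ty":0,"tz":1.5,"wx":0,"wy":0,"wz":0,"hand":-1},{"tx":0,"ty":0,"tz":1,"wx":0,"wy":0,"wz":0,"hand":-1},{"tx":0,"ty":0,"tz":0.8,"wx":0,"wy":0,"wz":0,"hand":-1},{"tx":0,"ty":0,"tz":0,"wx":0,"wy":0,"wz":0,"hand":-1},{"tx":0,"ty":0,"tz":0,"wx":0,"wy":0,"wz":0,"hand":-1}]'
```

```text
clock: 17.5
tool_pos: [0.4606, -0.2043, 0.048]
ee_rot: [0.145, 3.137, -0.001]
ft_force: [0.1, 0.4, -1.2]
gripper_width: 0.168
```

```bash
python3 -m crank '[{"tx":0,"ty":0,"tz":0.2,"wx":0,"wy":0,"wz":0,"hand":-1},{"tx":0,"ty":0,"tz":0,"wx":0,"wy":0,"wz":0,"hand":0},{"tx":0,"ty":0,"tz":0,"wx":0,"wy":0,"wz":0,"hand":0.3},{"tx":0,"ty":0,"tz":0,"wx":0,"wy":0,"wz":0,"hand":0.3},{"tx":0,"ty":0,"tz":-1.5,"wx":0,"wy":0,"wz":0,"hand":0.3},{"tx":0,"ty":0,"tz":-4,"wx":0,"wy":0,"wz":0,"hand":0.46},{"tx":0,"ty":0,"tz":-4,"wx":0,"wy":0,"wz":0,"hand":0.46},{"tx":0,"ty":0,"tz":-4,"wx":0,"wy":0,"wz":0,"hand":0.46},{"tx":0,"ty":0,"tz":0,"wx":0,"wy":0,"wz":10,"hand":0.46},{"tx":0,"ty":0,"tz":0,"wx":0,"wy":0,"wz":10,"hand":0.46},{"tx":0,"ty":0,"tz":0,"wx":0,"wy":0,"wz":10,"hand":0.46},{"tx":0,"ty":0,"tz":0,"wx":0,"wy":0,"wz":10,"hand":0.46},{"tx":0,"ty":0,"tz":0,"wx":0,"wy":0,"wz":10,"hand":0.46},{"tx":0,"ty":0,"tz":0,"wx":0,"wy":0,"wz":10,"hand":0.46},{"tx":0,"ty":0,"tz":0,"wx":0,"wy":0,"wz":10,"hand":0.46},{"tx":0,"ty":0,"tz":0,"wx":0,"wy":0,"wz":6.3,"hand":0.46}]'; python3 -m crank '[{"tx":3,"ty":2.2,"tz":0,"wx":0,"wy":0,"wz":0,"hand":0.46},{"tx":3,"ty":2.2,"tz":0,"wx":0,"wy":0,"wz":0,"hand":0.46},{"tx":3,"ty":2.2,"tz":0,"wx":0,"wy":0,"wz":0,"hand":0.46},{"tx":3,"ty":2.2,"tz":0,"wx":0,"wy":0,"wz":0,"hand":0.46},{"tx":3,"ty":2.2,"tz":0,"wx":0,"wy":0,"wz":0,"hand":0.46},{"tx":2.7,"ty":2.2,"tz":0,"wx":0,"wy":0,"wz":0,"hand":0.46},{"tx":0,"ty":0,"tz":0,"wx":0,"wy":0,"wz":0,"hand":0.46},{"tx":0,"ty":0,"tz":0,"wx":0,"wy":0,"wz":0,"hand":0.46}]'
python3 - <<'E'
from bars import *
a=bars('wrist');cv2.imwrite('pics/w5.png',a);cv2.imwrite('pics/s5.png',bars('side'))
E
```

```text
clock: 19.5
tool_pos: [0.4604, -0.2042, 0.1817]
ee_rot: [2.057, 2.373, 0.0]
ft_force: [-0.7, -0.6, 0.7]
gripper_width: 0.733
clock: 20.5
tool_pos: [0.5649, -0.0101, 0.181]
ee_rot: [2.052, 2.378, -0.0]
ft_force: [0.3, 0.1, -0.5]
gripper_width: 0.728
wrist [ 284  125   60   33 1405] [308.8377 139.6932] [0.5531 0.0569 0.037 ] infeed -0.06270097484693243 0.03604832015157172
wrist [ 284  221   56   30 1432] [311.6606 235.9378] [ 0.5664 -0.0188  0.037 ] infeed -0.060684773317094355 -0.0408252478725133
side [ 133    0   65   20 1132] [166.159    8.8799] [-0.1326  1.9346  0.037 ] infeed -0.46484807495549046 1.993873298056967
side [251  98  28  46 916] [264.3242 123.6026] [0.3856 0.6573 0.037 ] infeed -0.14012656215178096 0.6543944547573309
side [368 131   6  12  37] [370.7568 137.2162] [0.7249 0.5384 0.037 ] infeed 0.17799074206983181 0.48695007752864217
side [362 174   7   9  36] [365.4167 178.3056] [0.6724 0.3155 0.037 ] infeed 0.0933130710295377 0.27426881518560187
side [326 238  19  10 151] [334.702  242.2715] [0.5564 0.0573 0.037 ] infeed -0.05936429937160286 0.03590509421327215
side [490 244  10  10  83] [494.3373 248.1807] [0.9335 0.004  0.037 ] infeed 0.30571277357389703 -0.0722734354838461
side [332 258  20   8  97] [341.9381 261.7423] [ 0.5659 -0.0102  0.037 ] infeed -0.059890007142276845 -0.03220659097550389
```

View pics/w5.png

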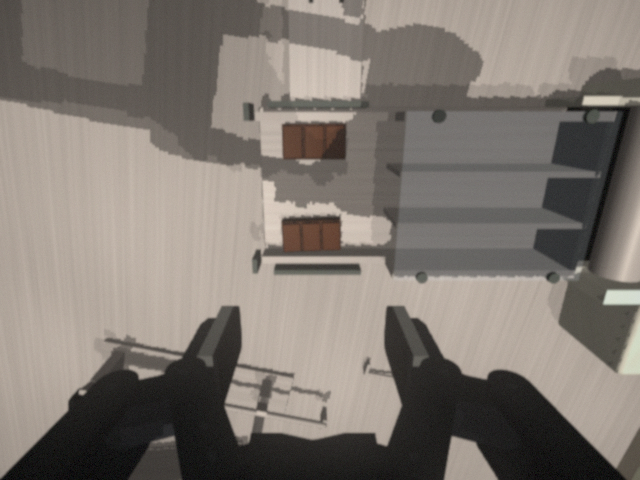

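Both bars lie straight in the trough, at wrist (310,140) and (312,236), and the middle lane is empty. I'll grip bar3.

```bash
python3 -m crank '[{"tx":-0.4,"ty":0,"tz":3.5,"wx":0,"wy":0,"wz":0,"hand":0.46},{"tx":0,"ty":0,"tz":3.5,"wx":0,"wy":0,"wz":0,"hand":0.46},{"tx":0,"ty":0,"tz":3.5,"wx":0,"wy":0,"wz":0,"hand":0.46},{"tx":0,"ty":0,"tz":2.5,"wx":0,"wy":0,"wz":0,"hand":0.46},{"tx":0,"ty":0,"tz":1.0,"wx":0,"wy":0,"wz":0,"hand":0.46},{"tx":0,"ty":0,"tz":0.8,"wx":0,"wy":0,"wz":0,"hand":0.46},{"tx":0,"ty":0,"tz":0,"wx":0,"wy":0,"wz":0,"hand":0.46}]' 25;  python3 -m crank '[{"tx":0,"ty":0,"tz":0,"wx":0,"wy":0,"wz":0,"hand":-1},{"tx":0,"ty":0,"tz":0,"wx":0,"wy":0,"wz":0,"hand":-1},{"tx":0,"ty":0,"tz":0,"wx":0,"wy":0,"wz":0,"hand":-1},{"tx":0,"ty":0,"tz":0,"wx":0,"wy":0,"wz":0,"hand":-1}]' 25
```

```text
clock: 21.48
tool_pos: [0.566, -0.014, 0.0331]
ee_rot: [2.053, 2.377, 0.001]
ft_force: [-0.1, -0.5, 0.7]
gripper_width: 0.73
clock: 21.98
tool_pos: [0.5663, -0.0137, 0.0336]
ee_rot: [2.052, 2.377, 0.002]
ft_force: [0.1, -0.4, 5.3]
gripper_width: 0.553
```

```bash
python3 -m crank '[{"tx":0,"ty":0,"tz":-2,"wx":0,"wy":0,"wz":0,"hand":-1},{"tx":0,"ty":0,"tz":-4,"wx":0,"wy":0,"wz":0,"hand":-1},{"tx":0,"ty":0,"tz":-4,"wx":0,"wy":0,"wz":0,"hand":-1},{"tx":0,"ty":0,"tz":-2,"wx":0,"wy":0,"wz":0,"hand":-1},{"tx":-2,"ty":-0.9,"tz":0,"wx":0,"wy":0,"wz":0,"hand":-1},{"tx":-3.2,"ty":-1.4,"tz":0,"wx":0,"wy":0,"wz":0,"hand":-1},{"tx":-3.2,"ty":-1.4,"tz":0,"wx":0,"wy":0,"wz":0,"hand":-1},{"tx":-3.2,"ty":-1.4,"tz":0,"wx":0,"wy":0,"wz":0,"hand":-1},{"tx":-3.2,"ty":-1.4,"tz":0,"wx":0,"wy":0,"wz":0,"hand":-1},{"tx":-3.2,"ty":-1.4,"tz":0,"wx":0,"wy":0,"wz":0,"hand":-1},{"tx":-3.2,"ty":-1.4,"tz":0,"wx":0,"wy":0,"wz":0,"hand":-1},{"tx":-3.2,"ty":-1.4,"tz":0,"wx":0,"wy":0,"wz":0,"hand":-1},{"tx":-3.2,"ty":-1.4,"tz":0,"wx":0,"wy":0,"wz":0,"hand":-1},{"tx":-3.2,"ty":-1.4,"tz":0,"wx":0,"wy":0,"wz":0,"hand":-1},{"tx":-3.2,"ty":-1.4,"tz":0,"wx":0,"wy":0,"wz":0,"hand":-1},{"tx":-1.7,"ty":-1,"tz":0,"wx":0,"wy":0,"wz":0,"hand":-1},{"tx":0,"ty":0,"tz":0,"wx":0,"wy":0,"wz":0,"hand":-1},{"tx":0,"ty":0,"tz":0,"wx":0,"wy":0,"wz":0,"hand":-1}]'
python3 - <<'E'
from bars import *
cv2.imwrite('pics/w6.png',cv2.resize(np.hstack([capture('wrist'),capture('side')[:, :]]),(800,300)))
E
```

```text
clock: 24.22
tool_pos: [0.4608, -0.3891, 0.1522]
ee_rot: [-2.052, -2.378, -0.001]
ft_force: [0.2, -0.0, -0.8]
gripper_width: 0.553
```

View pics/w6.png

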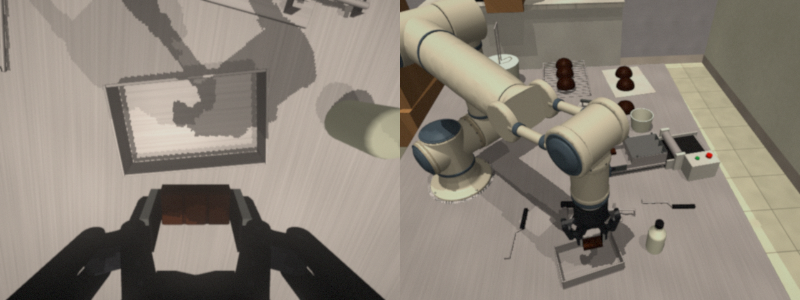

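```bash
python3 - <<'E'
from bars import *
P=[onz('wrist',(u/.625,v/.625),.045) for u,v in((107,82),(267,68),(265,160),(124,174))]
print(np.array(P),np.mean(P,0))
E
```

```text
[[ 0.3587 -0.3277  0.045 ]
 [ 0.522  -0.2892  0.045 ]
 [ 0.5451 -0.3888  0.045 ]
 [ 0.3814 -0.4315  0.045 ]] [ 0.4518 -0.3593  0.045 ]
```

```bash
python3 -m crank '[{"tx":0.7,"ty":-0.2,"tz":3,"wx":0,"wy":0,"wz":0,"hand":-1},{"tx":0,"ty":0,"tz":3.5,"wx":0,"wy":0,"wz":0,"hand":-1},{"tx":0,"ty":0,"tz":3.5,"wx":0,"wy":0,"wz":0,"hand":-1},{"tx":0,"ty":0,"tz":2.5,"wx":0,"wy":0,"wz":0,"hand":-1},{"tx":0,"ty":0,"tz":1.3,"wx":0,"wy":0,"wz":0,"hand":-1},{"tx":0,"ty":0,"tz":0,"wx":0,"wy":0,"wz":0,"hand":-1},{"tx":0,"ty":0,"tz":0,"wx":0,"wy":0,"wz":0,"hand":0.4},{"tx":0,"ty":0,"tz":0,"wx":0,"wy":0,"wz":0,"hand":0.4},{"tx":0,"ty":0,"tz":0,"wx":0,"wy":0,"wz":0,"hand":0.4},{"tx":0,"ty":0,"tz":-2,"wx":0,"wy":0,"wz":0,"hand":0.4},{"tx":0,"ty":0,"tz":-4,"wx":0,"wy":0,"wz":0,"hand":0.46},{"tx":0,"ty":0,"tz":-4,"wx":0,"wy":0,"wz":0,"hand":0.46},{"tx":0,"ty":0,"tz":-5,"wx":0,"wy":0,"wz":0,"hand":0.46},{"tx":0,"ty":0,"tz":0,"wx":0,"wy":0,"wz":0,"hand":0.46}]'
python3 - <<'E'
from bars import *
bars('side',.01);bars('scene',.01)
E
```

```text
clock: 26.08
tool_pos: [0.4592, -0.3852, 0.1724]
ee_rot: [2.045, 2.369, -0.001]
ft_force: [0.5, -0.3, 0.4]
gripper_width: 0.735
side [  0   0  12  14 136] [4.5147 6.8015] [-1.055   2.1529  0.01  ] infeed -1.3449937941453922 2.345325783127411
side [ 133    0   65   20 1133] [166.3177   8.8676] [-0.1521  2.0291  0.01  ] infeed -0.47019884090687925 2.0901345579259383
side [ 250   93   29   51 1139] [263.3924 119.0799] [0.38   0.7396 0.01  ] infeed -0.13348888494006347 0.7366603320928614
side [346 107  28  38 758] [359.0554 125.8562] [0.707  0.6624 0.01  ] infeed 0.17857156115253545 0.6121829120708521
side [358 161  16  21 184] [365.4185 169.8859] [0.687  0.3967 0.01  ] infeed 0.11970517329954104 0.3523952307805877
side [332 237  13  11 103] [338.1359 242.0971] [0.5688 0.0861 0.01  ] infeed -0.04289092711250747 0.0625663791505558
side [490 244  10  10  84] [494.2976 248.2262] [0.9502 0.0308 0.01  ] infeed 0.3261895919767299 -0.04813580974192078
side [294 420  26  17 289] [306.0173 427.5156] [ 0.4579 -0.3854  0.01  ] infeed -0.2218907225625776 -0.38747986982533206
scene [253  28   8  15  29] [256.069   35.3448] [-0.4942  1.1123  0.01  ] infeed -0.9432713858213995 1.2337368481734767
scene [ 380   95   58   51 1551] [408.853  120.6937] [0.3642 0.7444 0.01  ] infeed -0.1484039154861201 0.7436649720008706
scene [ 485  141   52   45 1397] [511.2241 163.3923] [0.705  0.6631 0.01  ] infeed 0.17664684752222487 0.6131646243035743
scene [446 194  36  21 530] [463.534  204.0283] [0.6626 0.4053 0.01  ] infeed 0.0968502441442999 0.3644580795355227
scene [346 251  25  16 249] [357.9679 258.4458] [0.5429 0.086  0.01  ] infeed -0.06847448748780423 0.06628752311700625
scene [511 338  15  15 168] [517.7738 344.9881] [0.9004 0.0309 0.01  ] infeed 0.2769810868451574 -0.04080846301735401
scene [158 389  31  18 292] [173.2089 397.8322] [ 0.4561 -0.3826  0.01  ] infeed -0.22323962371055375 -0.38440068886532697
```

```bash
python3 -m crank '[{"tx":2,"ty":0.8,"tz":0,"wx":0,"wy":0,"wz":0,"hand":0.46},{"tx":3.2,"ty":1.2,"tz":0,"wx":0,"wy":0,"wz":0,"hand":0.46},{"tx":3.2,"ty":1.2,"tz":0,"wx":0,"wy":0,"wz":0,"hand":0.46},{"tx":3.2,"ty":1.2,"tz":0,"wx":0,"wy":0,"wz":0,"hand":0.46},{"tx":3.2,"ty":1.2,"tz":0,"wx":0,"wy":0,"wz":0,"hand":0.46},{"tx":3.2,"ty":1.2,"tz":0,"wx":0,"wy":0,"wz":0,"hand":0.46},{"tx":3.2,"ty":1.2,"tz":0,"wx":0,"wy":0,"wz":0,"hand":0.46},{"tx":3.2,"ty":1.2,"tz":0,"wx":0,"wy":0,"wz":0,"hand":0.46},{"tx":3.2,"ty":1.2,"tz":0,"wx":0,"wy":0,"wz":0,"hand":0.46},{"tx":3.2,"ty":1.2,"tz":0,"wx":0,"wy":0,"wz":0,"hand":0.46},{"tx":3.2,"ty":1.2,"tz":0,"wx":0,"wy":0,"wz":0,"hand":0.46},{"tx":3.2,"ty":1.2,"tz":0,"wx":0,"wy":0,"wz":0,"hand":0.46},{"tx":3.2,"ty":1.2,"tz":0,"wx":0,"wy":0,"wz":0,"hand":0.46},{"tx":1.9,"ty":0.8,"tz":0,"wx":0,"wy":0,"wz":0,"hand":0.46},{"tx":0,"ty":0,"tz":0,"wx":0,"wy":7,"wz":0,"hand":0.46},{"tx":0,"ty":0,"tz":0,"wx":0,"wy":7,"wz":0,"hand":0.46},{"tx":0,"ty":0,"tz":0,"wx":0,"wy":6,"wz":0,"hand":0.46},{"tx":0,"ty":0,"tz":0,"wx":0,"wy":0,"wz":0,"hand":0.46},{"tx":0,"ty":0,"tz":0,"wx":0,"wy":0,"wz":0,"hand":0.46}]'; python3 - <<'E'
from bars import *
from scipy.spatial.transform import Rotation as R
s=state();p=s['tool_pos'];print('tcp infeed',(p-O)@X,(p-O)@Y,p[2]);print(R.from_rotvec(s['ee_rot']).as_matrix());bars('wrist',.044);print(calibration('wrist')['pose'][:3,3])
E
```

```text
clock: 28.55
tool_pos: [0.5537, 0.0585, 0.164]
ee_rot: [-1.869, -2.165, -0.327]
ft_force: [-0.2, -0.6, 0.3]
gripper_width: 0.729
tcp infeed -0.061834539053824494 0.03749802171851179 0.16402806445668183
[[-0.1371  0.9893 -0.0503]
 [ 0.9302  0.146   0.3368]
 [ 0.3405 -0.0007 -0.9402]]
wrist [288 296  15   9 102] [295.5098 300.4118] [0.5431 0.0472 0.044 ] infeed -0.07400951079782411 0.02786232450116053
[0.55   0.0883 0.3266]
```

```bash
python3 -m crank '[{"tx":-0.95,"ty":0.1,"tz":2.6,"wx":0,"wy":0,"wz":0,"hand":0.46},{"tx":-0.95,"ty":0,"tz":2.6,"wx":0,"wy":0,"wz":0,"hand":0.46},{"tx":-0.95,"ty":0,"tz":2.6,"wx":0,"wy":0,"wz":0,"hand":0.46},{"tx":-0.95,"ty":0,"tz":2.6,"wx":0,"wy":0,"wz":0,"hand":0.46},{"tx":-0.6,"ty":0,"tz":1.2,"wx":0,"wy":0,"wz":0,"hand":0.46},{"tx":-0.1,"ty":0,"tz":0.3,"wx":0,"wy":0,"wz":0,"hand":0.46},{"tx":0,"ty":0,"tz":0,"wx":0,"wy":0,"wz":0,"hand":0.46}]' 25;  python3 -m crank '[{"tx":0,"ty":0,"tz":0,"wx":0,"wy":0,"wz":0,"hand":-1},{"tx":0,"ty":0,"tz":0,"wx":0,"wy":0,"wz":0,"hand":-1},{"tx":0,"ty":0,"tz":0,"wx":0,"wy":0,"wz":0,"hand":-1},{"tx":0,"ty":0,"tz":0,"wx":0,"wy":0,"wz":0,"hand":-1}]' 25
```

```text
clock: 29.48
tool_pos: [0.5554, 0.0574, 0.0383]
ee_rot: [-1.867, -2.166, -0.33]
ft_force: [-1.4, -0.0, 2.3]
gripper_width: 0.731
clock: 29.98
tool_pos: [0.5558, 0.057, 0.0382]
ee_rot: [-1.869, -2.165, -0.332]
ft_force: [-0.9, 0.3, 6.0]
gripper_width: 0.553
```

```bash
python3 -m crank '[{"tx":0.6,"ty":0,"tz":-1.7,"wx":0,"wy":0,"wz":0,"hand":-1},{"tx":1.2,"ty":0,"tz":-3.3,"wx":0,"wy":0,"wz":0,"hand":-1},{"tx":1.2,"ty":0,"tz":-3.3,"wx":0,"wy":0,"wz":0,"hand":-1},{"tx":1.2,"ty":0,"tz":-3.3,"wx":0,"wy":0,"wz":0,"hand":-1},{"tx":0,"ty":0,"tz":0,"wx":0,"wy":-7,"wz":0,"hand":-1},{"tx":0,"ty":0,"tz":0,"wx":0,"wy":-7,"wz":0,"hand":-1},{"tx":0,"ty":0,"tz":0,"wx":0,"wy":-6,"wz":0,"hand":-1},{"tx":0,"ty":0,"tz":0,"wx":0,"wy":0,"wz":0,"hand":-1}]'; python3 -m crank '[{"tx":-2,"ty":-0.9,"tz":0,"wx":0,"wy":0,"wz":0,"hand":-1},{"tx":-3.2,"ty":-1.4,"tz":0,"wx":0,"wy":0,"wz":0,"hand":-1},{"tx":-3.2,"ty":-1.4,"tz":0,"wx":0,"wy":0,"wz":0,"hand":-1},{"tx":-3.2,"ty":-1.4,"tz":0,"wx":0,"wy":0,"wz":0,"hand":-1},{"tx":-3.2,"ty":-1.4,"tz":0,"wx":0,"wy":0,"wz":0,"hand":-1},{"tx":-3.2,"ty":-1.4,"tz":0,"wx":0,"wy":0,"wz":0,"hand":-1},{"tx":-3.2,"ty":-1.4,"tz":0,"wx":0,"wy":0,"wz":0,"hand":-1},{"tx":-3.2,"ty":-1.4,"tz":0,"wx":0,"wy":0,"wz":0,"hand":-1},{"tx":-3.2,"ty":-1.4,"tz":0,"wx":0,"wy":0,"wz":0,"hand":-1},{"tx":-3.2,"ty":-1.5,"tz":0,"wx":0,"wy":0,"wz":0,"hand":-1},{"tx":-3.2,"ty":-1.5,"tz":0,"wx":0,"wy":0,"wz":0,"hand":-1},{"tx":-3.3,"ty":-1.6,"tz":0,"wx":0,"wy":0,"wz":0,"hand":-1},{"tx":0,"ty":0,"tz":0,"wx":0,"wy":0,"wz":0,"hand":-1},{"tx":0,"ty":0,"tz":0,"wx":0,"wy":0,"wz":0,"hand":-1}]'
```

```text
clock: 30.98
tool_pos: [0.555, 0.0584, 0.1615]
ee_rot: [2.049, 2.381, 0.002]
ft_force: [-0.3, -0.8, 0.3]
gripper_width: 0.551
clock: 32.72
tool_pos: [0.4442, -0.3366, 0.1604]
ee_rot: [-2.054, -2.376, -0.002]
ft_force: [0.6, 0.4, 0.6]
gripper_width: 0.549
```

```bash
python3 -m crank '[{"tx":0,"ty":0.1,"tz":3,"wx":0,"wy":0,"wz":0,"hand":-1},{"tx":0,"ty":0,"tz":3.5,"wx":0,"wy":0,"wz":0,"hand":-1},{"tx":0,"ty":0,"tz":3.5,"wx":0,"wy":0,"wz":0,"hand":-1},{"tx":0,"ty":0,"tz":2.8,"wx":0,"wy":0,"wz":0,"hand":-1},{"tx":0,"ty":0,"tz":1.3,"wx":0,"wy":0,"wz":0,"hand":-1},{"tx":0,"ty":0,"tz":0,"wx":0,"wy":0,"wz":0,"hand":-1},{"tx":0,"ty":0,"tz":0,"wx":0,"wy":0,"wz":0,"hand":0.4},{"tx":0,"ty":0,"tz":0,"wx":0,"wy":0,"wz":0,"hand":0.4},{"tx":0,"ty":0,"tz":0,"wx":0,"wy":0,"wz":0,"hand":0.4},{"tx":0,"ty":0,"tz":-2,"wx":0,"wy":0,"wz":0,"hand":0.4},{"tx":0,"ty":0,"tz":-4,"wx":0,"wy":0,"wz":0,"hand":0.46},{"tx":0,"ty":0,"tz":-4,"wx":0,"wy":0,"wz":0,"hand":0.46},{"tx":0,"ty":0,"tz":-5,"wx":0,"wy":0,"wz":0,"hand":0.46},{"tx":0,"ty":0,"tz":0,"wx":0,"wy":0,"wz":0,"hand":0.46}]'
python3 - <<'E'
from bars import *
for n in('side','scene'):
    a=capture(n);b=a.copy();b[:330]=0;bars(n,.01,b);cv2.imwrite(f'pics/{n}7.png',a)
    # cover, compare against start
    a0=cv2.imread(f'pics/{n}0.png');print(cv2.absdiff(a,a0)[150:200,(270 if n=='side' else 360):(320 if n=='side' else 440)].mean())
s=cv2.imread('pics/side7.png')
q=cv2.imread('pics/scene7.png')
cv2.imwrite('pics/h.png',np.hstack([cv2.resize(s[130:250,250:410],(400,300),interpolation=2),cv2.resize(q[130:250,310:470],(400,300),interpolation=2)]))
E
```

```text
clock: 34.48
tool_pos: [0.4472, -0.3381, 0.1771]
ee_rot: [2.045, 2.369, 0.0]
ft_force: [0.0, 0.2, -0.8]
gripper_width: 0.73
side [286 396  26  17 333] [298.5616 404.1141] [ 0.4471 -0.3404  0.01  ] infeed -0.22590479696969293 -0.341310311042975
side [294 420  26  17 288] [306.0174 427.5382] [ 0.4579 -0.3855  0.01  ] infeed -0.22189921535660914 -0.38751993518016203
37.99626666666666
scene [511 338  15  15 168] [517.7738 344.9881] [0.9004 0.0309 0.01  ] infeed 0.2769810868451574 -0.04080846301735401
scene [172 366  31  23 414] [186.9662 376.7101] [ 0.4463 -0.3394  0.01  ] infeed -0.22655139672124863 -0.34020097920037257
scene [158 389  31  18 293] [173.2833 397.8976] [ 0.4563 -0.3826  0.01  ] infeed -0.2230571070939257 -0.38445636496147745
52.266416666666665
```

View pics/h.png

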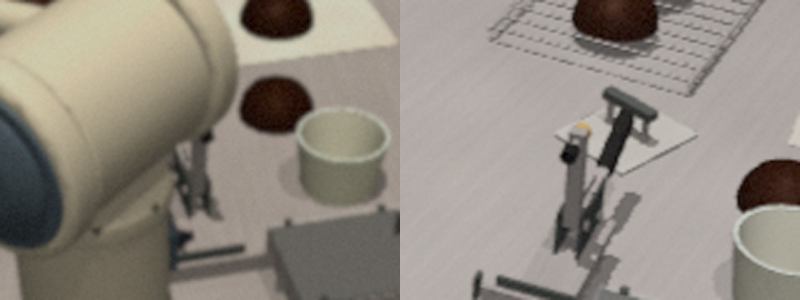

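Both bars are in the tray. The cover in the scene view has its bar from (391,167) to (412,176) and its plate corners at (372,183), (429,183) and (400,199).

```bash
python3 - <<'E'
from bars import *
f=lambda x,y:(310+(x-400)/2.5,130+y/2.5)
for n,u,z in (('L',(556,133),.005),('R',(697,133),.005),('B',(625,173),.005),('bar a',(604,91),.045),('bar b',(656,114),.045)):
    print(n,onz('scene',f(*u),z))
# initial views
print('side0 bar',onz('side',(287,168),.045),onz('side',(309,169),.045),onz('side',(280,188),.005),onz('side',(312,190),.005))
E
```

```text
L [0.4295 0.3741 0.005 ]
R [0.5521 0.4541 0.005 ]
B [0.5206 0.3464 0.005 ]
bar a [0.4605 0.4142 0.045 ]
bar b [0.5235 0.4026 0.045 ]
side0 bar [0.4521 0.3752 0.045 ] [0.5152 0.3644 0.045 ] [0.4286 0.3342 0.005 ] [0.5199 0.3165 0.005 ]
```

```bash
python3 -m crank '[{"tx":0,"ty":0,"tz":-4,"wx":0,"wy":0,"wz":0,"hand":0.46},{"tx":2,"ty":0,"tz":-3.5,"wx":0,"wy":0,"wz":0,"hand":0.46},{"tx":4,"ty":0,"tz":0,"wx":0,"wy":0,"wz":0,"hand":0.46},{"tx":4,"ty":0,"tz":0,"wx":0,"wy":0,"wz":0,"hand":0.46},{"tx":4,"ty":0,"tz":0,"wx":0,"wy":0,"wz":0,"hand":0.46},{"tx":4,"ty":0.4,"tz":0,"wx":0,"wy":0,"wz":0,"hand":0.46},{"tx":4,"ty":1,"tz":0,"wx":0,"wy":0,"wz":0,"hand":0.46},{"tx":4,"ty":1,"tz":0,"wx":0,"wy":0,"wz":0,"hand":0.46},{"tx":4,"ty":1,"tz":0,"wx":0,"wy":0,"wz":0,"hand":0.46},{"tx":4,"ty":1,"tz":0,"wx":0,"wy":0,"wz":0,"hand":0.46},{"tx":4,"ty":1,"tz":0,"wx":0,"wy":0,"wz":0,"hand":0.46},{"tx":4,"ty":1,"tz":0,"wx":0,"wy":0,"wz":0,"hand":0.46},{"tx":4,"ty":1,"tz":0,"wx":0,"wy":0,"wz":0,"hand":0.46},{"tx":4,"ty":1,"tz":0,"wx":0,"wy":0,"wz":0,"hand":0.46},{"tx":4,"ty":1,"tz":0,"wx":0,"wy":0,"wz":0,"hand":0.46},{"tx":4,"ty":1,"tz":0,"wx":0,"wy":0,"wz":0,"hand":0.46},{"tx":4,"ty":1,"tz":0,"wx":0,"wy":0,"wz":0,"hand":0.46},{"tx":4,"ty":1,"tz":0,"wx":0,"wy":0,"wz":0,"hand":0.46},{"tx":4,"ty":1.5,"tz":0,"wx":0,"wy":0,"wz":0,"hand":0.46},{"tx":3.4,"ty":1.5,"tz":0,"wx":0,"wy":0,"wz":0,"hand":0.46}]' && python3 -m crank '[{"tx":0,"ty":0,"tz":0,"wx":0,"wy":0,"wz":-10,"hand":0},{"tx":0,"ty":0,"tz":0,"wx":0,"wy":0,"wz":-10,"hand":0},{"tx":0,"ty":0,"tz":0,"wx":0,"wy":0,"wz":-10,"hand":0},{"tx":0,"ty":0,"tz":0,"wx":0,"wy":0,"wz":-10,"hand":0},{"tx":0,"ty":0,"tz":0,"wx":0,"wy":0,"wz":-10,"hand":0},{"tx":0,"ty":0,"tz":0,"wx":0,"wy":0,"wz":-10,"hand":0},{"tx":0,"ty":0,"tz":0,"wx":0,"wy":0,"wz":-5,"hand":0},{"tx":0,"ty":0,"tz":0,"wx":0,"wy":0,"wz":0,"hand":0},{"tx":0,"ty":0,"tz":0,"wx":0,"wy":0,"wz":0,"hand":0}]'; python3 - <<'E'
from h import *
c=calibration('wrist');np.savez('w8.npz',**c);a=capture('wrist');q=capture('scene');cv2.imwrite('pics/w8.png',a);cv2.imwrite('pics/q8.png',q)
print(state()['joint_positions'])
cv2.imwrite('pics/i.png',np.vstack([cv2.resize(a[:300],(640,300)),cv2.resize(q[140:220,340:500],(600,300),interpolation=2)[:,:] if 0 else cv2.copyMakeBorder(cv2.resize(q[140:220,340:500],(600,300),interpolation=2),0,0,0,40,0)]))
E
```

```text
clock: 37.08
tool_pos: [0.4901, 0.4134, 0.2425]
ee_rot: [-2.052, -2.378, 0.005]
ft_force: [0.6, 0.3, 0.9]
gripper_width: 0.731
clock: 38.2
tool_pos: [0.4903, 0.412, 0.2435]
ee_rot: [-0.456, -3.107, 0.002]
ft_force: [-0.3, -0.3, -0.4]
gripper_width: 0.497
[ 6.45578191e-01  2.07004581e-01  1.08098812e+00 -5.89514631e-07
  1.85447191e+00 -6.34330384e-01]
```

View pics/i.png

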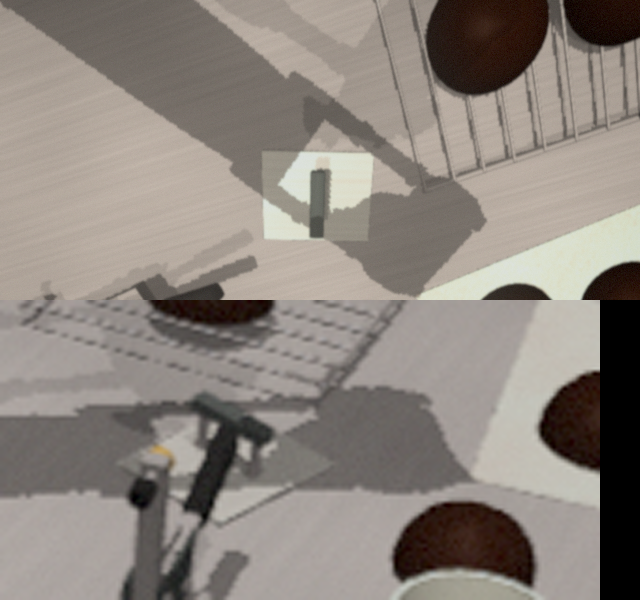

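```bash
python3 - <<'E'
from bars import *
c=dict(np.load('w8.npz'))
P=np.array([onz('wrist',u,.005,c) for u in((262,150),(373,153),(369,240),(264,238))]);print(P,P.mean(0))
d=P[3]-P[0]+P[2]-P[1];print('yaw',np.degrees(np.arctan2(d[1],d[0])))
a,b=onz('wrist',(319.5,168),.045,c),onz('wrist',(317,237),.045,c);print('bar',a,b,(a+b)/2,np.degrees(np.arctan2(*(b-a)[1::-1])))
g=cv2.cvtColor(cv2.imread('pics/w8.png'),6)[150:245,300:340];m=cv2.inRange(g,0,85);print(cv2.minAreaRect(cv2.findNonZero(m)))
# bar height, two views: wrist bar mid vs scene bar mid
print(tri([ray('wrist',(318.5,203),c),ray('scene',(340+233/3.75,140+118/3.75))]))
p=state()['tool_pos'];R=cv2.Rodrigues(state()['ee_rot'])[0];print(p,R.T@(P.mean(0)-p),R.T@((a+b)/2-p))
E
```

```text
[[0.425  0.3777 0.005 ]
 [0.4604 0.4856 0.005 ]
 [0.5506 0.4593 0.005 ]
 [0.515  0.3485 0.005 ]] [0.4878 0.4178 0.005 ]
yaw -17.09457944657527
bar [0.4542 0.4295 0.045 ] [0.5181 0.4082 0.045 ] [0.4861 0.4189 0.045 ] -18.409676865931157
((16.5, 53.0), (64.0, 11.0), 90.0)
(array([0.4881, 0.4192, 0.0366]), np.float64(0.0006077742809273047))
[0.4905 0.412  0.2439] [0.0041 0.0049 0.2389] [0.006  0.0055 0.1989]
```

```bash
python3 -m crank '[{"tx":0.4,"ty":0.5,"tz":3,"wx":0,"wy":0,"wz":0.7,"hand":0},{"tx":0,"ty":0,"tz":4,"wx":0,"wy":0,"wz":0,"hand":0},{"tx":0,"ty":0,"tz":4,"wx":0,"wy":0,"wz":0,"hand":0},{"tx":0,"ty":0,"tz":4,"wx":0,"wy":0,"wz":0,"hand":0},{"tx":0,"ty":0,"tz":3.5,"wx":0,"wy":0,"wz":0,"hand":0},{"tx":0,"ty":0,"tz":2.5,"wx":0,"wy":0,"wz":0,"hand":0},{"tx":0,"ty":0,"tz":1.2,"wx":0,"wy":0,"wz":0,"hand":0},{"tx":0,"ty":0,"tz":0,"wx":0,"wy":0,"wz":0,"hand":0},{"tx":0,"ty":0,"tz":0,"wx":0,"wy":0,"wz":0,"hand":-1},{"tx":0,"ty":0,"tz":0,"wx":0,"wy":0,"wz":0,"hand":-1},{"tx":0,"ty":0,"tz":0,"wx":0,"wy":0,"wz":0,"hand":-1},{"tx":0,"ty":0,"tz":0,"wx":0,"wy":0,"wz":0,"hand":-1},{"tx":0,"ty":0,"tz":0,"wx":0,"wy":0,"wz":0,"hand":-1}]' 80
```

```text
clock: 39.92
tool_pos: [0.489, 0.4187, 0.0246]
ee_rot: [0.472, 3.104, 0.004]
ft_force: [0.1, 0.2, 6.0]
gripper_width: 0.145
```

```bash
python3 -m crank '[{"tx":0,"ty":0,"tz":-1,"wx":0,"wy":0,"wz":0,"hand":-1},{"tx":0,"ty":0,"tz":-3,"wx":0,"wy":0,"wz":0,"hand":-1},{"tx":0,"ty":0,"tz":-4,"wx":0,"wy":0,"wz":0,"hand":-1},{"tx":0,"ty":0,"tz":-4,"wx":0,"wy":0,"wz":0,"hand":-1},{"tx":0,"ty":0,"tz":-4,"wx":0,"wy":0,"wz":0,"hand":-1},{"tx":0,"ty":0,"tz":-4,"wx":0,"wy":0,"wz":0,"hand":-1},{"tx":0,"ty":0,"tz":-3,"wx":0,"wy":0,"wz":0,"hand":-1},{"tx":0,"ty":0,"tz":0,"wx":0,"wy":0,"wz":-8.5,"hand":-1},{"tx":0,"ty":0,"tz":0,"wx":0,"wy":0,"wz":-8.5,"hand":-1},{"tx":0,"ty":0,"tz":0,"wx":0,"wy":0,"wz":-8.7,"hand":-1},{"tx":0,"ty":0,"tz":0,"wx":0,"wy":0,"wz":0,"hand":-1}]'; python3 - <<'E'
from bars import *
from scipy.spatial.transform import Rotation as R
def T(p,r):
    M=np.eye(4);M[:3,:3]=R.from_rotvec(r).as_matrix();M[:3,3]=p;return M
c8=dict(np.load('w8.npz'))
tc=np.linalg.inv(T([.4903,.412,.2435],[-.456,-3.107,.002]))@c8['pose']
c5={'mtx':c8['mtx'],'pose':T([.5649,-.0101,.181],[2.052,2.378,0])@tc}
for n,u,z in(('roofL',(404,110),.083),('roofR',(392,277),.083),('Lloc a',(263,104),.057),('Lloc b',(367,103),.057),('Rloc a',(275,265),.057),('Rloc b',(360,265),.057),('scrFL',(438,116),.085),('scrFR',(421,277),.085),('scrBL',(592,116),.085),('scrBR',(552,277),.085)):
    p=onz('',u,z,c5);print(n,p,'infeed mm',1e3*(p-O)@X,1e3*(p-O)@Y)
p=state()['tool_pos'];t=np.array([.571,.0232,.25]);print('to go infeed x,y',(t-p)@X,(t-p)@Y,p)
E
```

```text
clock: 41.3
tool_pos: [0.488, 0.418, 0.2523]
ee_rot: [0.228, -3.133, 0.001]
ft_force: [0.2, -0.2, -1.9]
gripper_width: 0.146
roofL [0.6084 0.0853 0.083 ] infeed mm -3.809671123784416 55.92562715474894
roofR [ 0.6258 -0.0271  0.083 ] infeed mm -3.1310162509865194 -57.80368307385953
Lloc a [0.5178 0.0762 0.057 ] infeed mm -94.69960567238986 60.30538955495877
Lloc b [0.5883 0.0874 0.057 ] infeed mm -23.3432692007153 60.948272477617074
Rloc a [ 0.5395 -0.0412  0.057 ] infeed mm -90.51844265064788 -59.07402255053435
Rloc b [ 0.6063 -0.0314  0.057 ] infeed mm -23.006038744100806 -59.151170301437645
scrFL [0.6296 0.0848 0.085 ] infeed mm 17.125004297341885 52.3886841070766
scrFR [ 0.6459 -0.0233  0.085 ] infeed mm 17.266240334179663 -56.921662855671386
scrBL [0.7244 0.0989 0.085 ] infeed mm 112.93571852589139 52.38427162876709
scrBR [ 0.7393 -0.0095  0.085 ] infeed mm 111.71841588943103 -57.039263144779405
to go infeed x,y 0.02407953842653815 -0.40263440637291065 [0.488  0.418  0.2523]
```

```bash
python3 -m crank '[{"tx":-0.3,"ty":-2,"tz":0,"wx":0,"wy":0,"wz":0,"hand":-1},{"tx":-0.2,"ty":-3.5,"tz":0,"wx":0,"wy":0,"wz":0,"hand":-1},{"tx":-0.2,"ty":-3.5,"tz":0,"wx":0,"wy":0,"wz":0,"hand":-1},{"tx":-0.2,"ty":-3.5,"tz":0,"wx":0,"wy":0,"wz":0,"hand":-1},{"tx":-0.2,"ty":-3.5,"tz":0,"wx":0,"wy":0,"wz":0,"hand":-1},{"tx":-0.2,"ty":-3.5,"tz":0,"wx":0,"wy":0,"wz":0,"hand":-1},{"tx":-0.2,"ty":-3.5,"tz":0,"wx":0,"wy":0,"wz":0,"hand":-1},{"tx":-0.2,"ty":-3.5,"tz":0,"wx":0,"wy":0,"wz":0,"hand":-1},{"tx":-0.2,"ty":-3.5,"tz":0,"wx":0,"wy":0,"wz":0,"hand":-1},{"tx":-0.2,"ty":-3.5,"tz":0,"wx":0,"wy":0,"wz":0,"hand":-1},{"tx":-0.2,"ty":-3.5,"tz":0,"wx":0,"wy":0,"wz":0,"hand":-1},{"tx":0,"ty":-2,"tz":0,"wx":0,"wy":0,"wz":0,"hand":-1},{"tx":0,"ty":-1.3,"tz":0,"wx":0,"wy":0,"wz":0,"hand":-1},{"tx":0,"ty":0,"tz":0,"wx":0,"wy":0,"wz":0,"hand":-1},{"tx":0,"ty":0,"tz":0,"wx":0,"wy":0,"wz":0,"hand":-1},{"tx":0,"ty":0,"tz":0,"wx":0,"wy":0,"wz":0,"hand":-1}]'; python3 - <<'E'
from bars import *
s=state();p=s['tool_pos'];print((p-O)@X,(p-O)@Y,2*np.degrees(np.arctan2(s['ee_rot'][1],s['ee_rot'][0])))
E
```

```text
clock: 43.3
tool_pos: [0.5697, 0.0237, 0.2525]
ee_rot: [-0.232, 3.133, 0.0]
ft_force: [0.5, -0.3, -1.6]
gripper_width: 0.14
-0.05115893205454657 0.0007183933058547048 188.47387755779135
```

```bash
python3 -m crank '[{"tx":0,"ty":-0.1,"tz":2.5,"wx":0,"wy":0,"wz":0,"hand":-1},{"tx":0,"ty":0,"tz":3.5,"wx":0,"wy":0,"wz":0,"hand":-1},{"tx":0,"ty":0,"tz":3.5,"wx":0,"wy":0,"wz":0,"hand":-1},{"tx":0,"ty":0,"tz":3.5,"wx":0,"wy":0,"wz":0,"hand":-1},{"tx":0,"ty":0,"tz":2.4,"wx":0,"wy":0,"wz":0,"hand":-1},{"tx":0,"ty":0,"tz":1,"wx":0,"wy":0,"wz":0,"hand":-1},{"tx":0,"ty":0,"tz":0,"wx":0,"wy":0,"wz":0,"hand":-1},{"tx":0,"ty":0,"tz":0,"wx":0,"wy":0,"wz":0,"hand":-1}]'; python3 -m crank '[{"tx":0,"ty":0,"tz":0.3,"wx":0,"wy":0,"wz":0,"hand":-1},{"tx":0,"ty":0,"tz":0.3,"wx":0,"wy":0,"wz":0,"hand":-1},{"tx":0,"ty":0,"tz":0,"wx":0,"wy":0,"wz":0,"hand":-1}]';python3 -m crank '[{"tx":0,"ty":0,"tz":0.3,"wx":0,"wy":0,"wz":0,"hand":-1},{"tx":0,"ty":0,"tz":0.3,"wx":0,"wy":0,"wz":0,"hand":-1},{"tx":0,"ty":0,"tz":0,"wx":0,"wy":0,"wz":0,"hand":-1}]'
```

```text
clock: 44.3
tool_pos: [0.5707, 0.0219, 0.0901]
ee_rot: [-0.23, 3.131, -0.0]
ft_force: [0.4, -0.3, -0.4]
gripper_width: 0.144
clock: 44.68
tool_pos: [0.5697, 0.0217, 0.0822]
ee_rot: [0.23, -3.133, -0.0]
ft_force: [-0.4, -0.3, -1.2]
gripper_width: 0.14
clock: 45.05
tool_pos: [0.5696, 0.0217, 0.0759]
ee_rot: [0.23, -3.132, -0.0]
ft_force: [0.1, -0.5, -0.7]
gripper_width: 0.145
```

```bash
python3 -m crank '[{"tx":0,"ty":0,"tz":0.2,"wx":0,"wy":0,"wz":0,"hand":-1},{"tx":0,"ty":0,"tz":0.1,"wx":0,"wy":0,"wz":0,"hand":-1},{"tx":0,"ty":0,"tz":0,"wx":0,"wy":0,"wz":0,"hand":-1}]';python3 -m crank '[{"tx":0,"ty":0,"tz":0,"wx":0,"wy":0,"wz":0,"hand":-0.3},{"tx":0,"ty":0,"tz":0,"wx":0,"wy":0,"wz":0,"hand":-0.3},{"tx":0,"ty":0,"tz":0,"wx":0,"wy":0,"wz":0,"hand":-0.3},{"tx":0,"ty":0,"tz":-2,"wx":0,"wy":0,"wz":0,"hand":-0.3},{"tx":0,"ty":0,"tz":-4,"wx":0,"wy":0,"wz":0,"hand":-0.3},{"tx":0,"ty":0,"tz":-4,"wx":0,"wy":0,"wz":0,"hand":-0.3},{"tx":0,"ty":0,"tz":-4,"wx":0,"wy":0,"wz":0,"hand":0},{"tx":0,"ty":0,"tz":-4,"wx":0,"wy":0,"wz":0,"hand":0},{"tx":0,"ty":0,"tz":0,"wx":0,"wy":0,"wz":0,"hand":0}]'; python3 - <<'E'
from bars import *
c=calibration('wrist');np.savez('w9.npz',**c)
a=capture('wrist');s=capture('side');q=capture('scene');[cv2.imwrite(f'pics/{n}9.png',i) for n,i in(('w',a),('s',s),('q',q))]
R=lambda i,r:cv2.resize(i[r[0]:r[1],r[2]:r[3]],(400,300),interpolation=2)
cv2.imwrite('pics/j.png',np.vstack([np.hstack([R(s,(190,310,300,460)),R(q,(140,290,300,500))]),np.hstack([R(a,(40,280,160,480)),R(q,(260,440,80,320))])]))
E
```

```text
clock: 45.42
tool_pos: [0.5701, 0.0217, 0.0745]
ee_rot: [-0.23, 3.132, -0.0]
ft_force: [-3.7, -0.4, 5.6]
gripper_width: 0.138
clock: 46.55
tool_pos: [0.5712, 0.0218, 0.26]
ee_rot: [-0.229, 3.124, -0.001]
ft_force: [0.9, -0.1, 0.6]
gripper_width: 0.502
```

View pics/j.png

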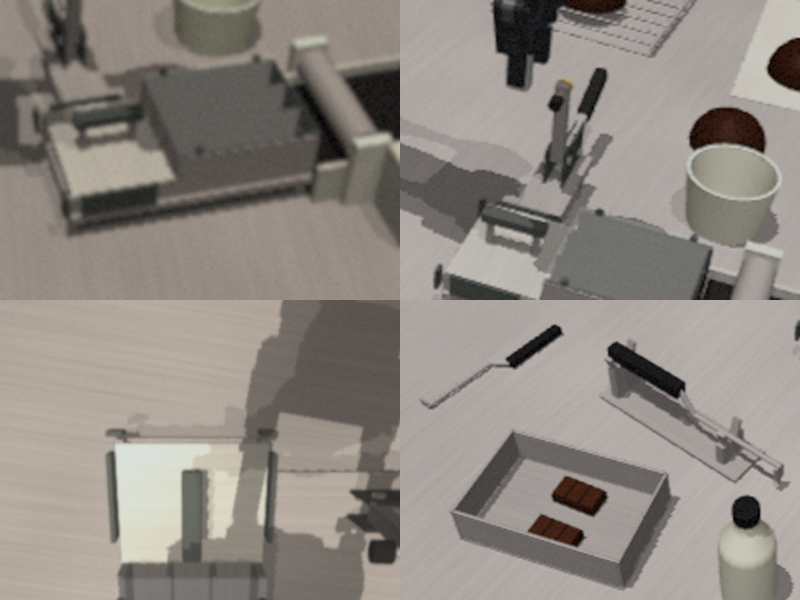

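The cover sits between the locators, the pick is in its rest and two bars are in the tray. Next is the clamp.

```bash
python3 -m crank '[{"tx":0,"ty":0,"tz":0,"wx":0,"wy":0,"wz":10,"hand":0},{"tx":0,"ty":0,"tz":0,"wx":0,"wy":0,"wz":10,"hand":0},{"tx":0,"ty":0,"tz":0,"wx":0,"wy":0,"wz":10,"hand":0},{"tx":0,"ty":0,"tz":0,"wx":0,"wy":0,"wz":10,"hand":0},{"tx":0,"ty":0,"tz":0,"wx":0,"wy":0,"wz":10,"hand":0},{"tx":0,"ty":0,"tz":0,"wx":0,"wy":0,"wz":10,"hand":0},{"tx":0,"ty":0,"tz":0,"wx":0,"wy":0,"wz":10,"hand":0},{"tx":0,"ty":0,"tz":0,"wx":0,"wy":0,"wz":10,"hand":0},{"tx":0,"ty":0,"tz":0,"wx":0,"wy":0,"wz":10,"hand":0},{"tx":3,"ty":-0.1,"tz":0,"wx":0,"wy":0,"wz":0,"hand":0},{"tx":4,"ty":0,"tz":0,"wx":0,"wy":0,"wz":0,"hand":0},{"tx":4,"ty":0,"tz":0,"wx":0,"wy":0,"wz":0,"hand":0},{"tx":4,"ty":0,"tz":0,"wx":0,"wy":0,"wz":0,"hand":0},{"tx":4,"ty":0,"tz":0,"wx":0,"wy":0,"wz":0,"hand":0},{"tx":4,"ty":0,"tz":0,"wx":0,"wy":0,"wz":0,"hand":0},{"tx":3,"ty":0,"tz":0,"wx":0,"wy":0,"wz":0,"hand":0},{"tx":1,"ty":0,"tz":0,"wx":0,"wy":0,"wz":0,"hand":0},{"tx":0,"ty":0,"tz":0,"wx":0,"wy":0,"wz":0,"hand":0},{"tx":0,"ty":0,"tz":0,"wx":0,"wy":0,"wz":0,"hand":0}]'; python3 - <<'E'
from bars import *
s=state();p=s['tool_pos'];print('tcp infeed',(p-O)@X,(p-O)@Y,p[2],2*np.degrees(np.arctan2(s['ee_rot'][1],s['ee_rot'][0])))
W=lambda r,f:O-.0015*X+X*-.05+Y*(.18+r*np.cos(f)-.0005)+[0,0,.057+r*np.sin(f)]
for r in(.048,.095,.12):
    print(r,W(r,.31),proj('wrist',W(r,.31)),proj('scene',W(r,.31)))
c=calibration('wrist');a=capture('wrist');cv2.imwrite('pics/w10.png',a);q=capture('scene');cv2.imwrite('pics/q10.png',q)
g=cv2.cvtColor(a,6);m=cv2.inRange(g,0,45);m[300:]=0
for st,k in zip(*[x[1:] for x in cv2.connectedComponentsWithStats(m)[2:]]):
    if st[4]>150: print('w',st,k)
E
```

```text
clock: 49.08
tool_pos: [0.5298, 0.2875, 0.2532]
ee_rot: [2.054, 2.377, -0.001]
ft_force: [0.5, -0.2, 0.3]
gripper_width: 0.502
tcp infeed -0.051866561170643276 0.26754617548802384 0.25320463224512973 98.32833915696473
0.048 [0.5364 0.2457 0.0716] [311.9596 257.5927] [390.7233 198.1086]
0.095 [0.5298 0.2899 0.086 ] [311.8451 216.0924] [397.1424 182.9788]
0.12 [0.5263 0.3135 0.0936] [311.7755 190.8915] [400.4613 175.156 ]
w [ 417   76   91   90 6273] [461.7054 120.4467]
```

```bash
python3 - <<'E'
import cv2,numpy as np
g=cv2.cvtColor(cv2.imread('pics/w10.png'),6)
for r in(195,205,215,225,235,245,255):print(r,g[r,285:340:2])
print(g[170:270:6,312])
E
```

```text
195 [124 122 123 116 102 101 102 104 100  86  52  51  51  51  54  53  49  53
  65 109 120 118 121 139 173 182 184 187]
205 [121 122 122 119 107 106 112 126 106  88  60  58  54  53  53  54  55  57
  61 108 118 119 121 140 179 184 186 186]
215 [182 184 184 182 174 165 164 166 161 144  68  58  56  53  57  55  57  56
  65 108 120 122 133 163 184 185 187 183]
225 [182 181 183 183 182 187 172 162 165 147  69  55  54  55  56  50  57  52
  73 113 120 123 140 182 185 189 183 185]
235 [182 184 184 181 184 186 178 164 168 148  72  52  63  62  59  62  63  61
  75 113 124 161 182 183 186 186 184 187]
245 [183 185 178 172 181 187 180 166 166 150  81  59  64  59  62  60  63  59
  79 121 139 180 185 184 186 185 187 185]
255 [175 165 164 166 167 165 152 151 152 115  74  63  65  65  64  62  62  59
  77 105 108 132 150 128 126 154 139 150]
[186 189 165 112  54  53  57  59  55  55  56  62  64  62  60  65 179]
```

```bash
python3 -m crank '[{"tx":0.2,"ty":0,"tz":3,"wx":0,"wy":0,"wz":0,"hand":0},{"tx":0,"ty":0,"tz":4,"wx":0,"wy":0,"wz":0,"hand":0},{"tx":0,"ty":0,"tz":4,"wx":0,"wy":0,"wz":0,"hand":0},{"tx":0,"ty":0,"tz":4,"wx":0,"wy":0,"wz":0,"hand":0},{"tx":0,"ty":0,"tz":2.5,"wx":0,"wy":0,"wz":0,"hand":0},{"tx":0,"ty":0,"tz":1.1,"wx":0,"wy":0,"wz":0,"hand":0},{"tx":0,"ty":0,"tz":0,"wx":0,"wy":0,"wz":0,"hand":0},{"tx":0,"ty":0,"tz":0,"wx":0,"wy":0,"wz":0,"hand":-1},{"tx":0,"ty":0,"tz":0,"wx":0,"wy":0,"wz":0,"hand":-1},{"tx":0,"ty":0,"tz":0,"wx":0,"wy":0,"wz":0,"hand":-1},{"tx":0,"ty":0,"tz":0,"wx":0,"wy":0,"wz":0,"hand":-1},{"tx":0,"ty":0,"tz":0,"wx":0,"wy":0,"wz":0,"hand":-1}]' 40; python3 - <<'E'
from bars import *
p=state()['tool_pos'];print('tcp infeed',(p-O)@X,(p-O)@Y,p[2])
f=.31+np.linspace(0,1.36,18);y=9.5*np.cos(f);z=9.5*np.sin(f)
print(np.c_[np.diff(y),-np.diff(z)].round(2).tolist())
E
```

```text
clock: 50.68
tool_pos: [0.5295, 0.2909, 0.0694]
ee_rot: [2.052, 2.378, 0.003]
ft_force: [-2.8, -1.6, 5.7]
gripper_width: 0.18
tcp infeed -0.051592497995693334 0.2709304415915093 0.06939845993647474
[[-0.26, -0.71], [-0.32, -0.69], [-0.37, -0.66], [-0.42, -0.63], [-0.47, -0.6], [-0.52, -0.56], [-0.56, -0.51], [-0.6, -0.47], [-0.64, -0.42], [-0.67, -0.36], [-0.69, -0.31], [-0.72, -0.25], [-0.73, -0.2], [-0.75, -0.14], [-0.76, -0.08], [-0.76, -0.02], [-0.76, 0.04]]
```

```bash
python3 -m crank '[{"tx":-0.26,"ty":0,"tz":-0.71,"wx":0,"wy":0,"wz":0,"hand":-1},{"tx":-0.32,"ty":0,"tz":-0.69,"wx":0,"wy":0,"wz":0,"hand":-1},{"tx":-0.37,"ty":0,"tz":-0.66,"wx":0,"wy":0,"wz":0,"hand":-1},{"tx":-0.42,"ty":0,"tz":-0.63,"wx":0,"wy":0,"wz":0,"hand":-1},{"tx":-0.47,"ty":0,"tz":-0.6,"wx":0,"wy":0,"wz":0,"hand":-1},{"tx":-0.52,"ty":0,"tz":-0.56,"wx":0,"wy":0,"wz":0,"hand":-1},{"tx":-0.56,"ty":0,"tz":-0.51,"wx":0,"wy":0,"wz":0,"hand":-1},{"tx":-0.6,"ty":0,"tz":-0.47,"wx":0,"wy":0,"wz":0,"hand":-1},{"tx":0,"ty":0,"tz":0,"wx":0,"wy":0,"wz":0,"hand":-1}]'; python3 -m crank '[{"tx":-0.64,"ty":0,"tz":-0.42,"wx":0,"wy":0,"wz":0,"hand":-1},{"tx":-0.67,"ty":0,"tz":-0.36,"wx":0,"wy":0,"wz":0,"hand":-1},{"tx":-0.69,"ty":0,"tz":-0.31,"wx":0,"wy":0,"wz":0,"hand":-1},{"tx":-0.72,"ty":0,"tz":-0.25,"wx":0,"wy":0,"wz":0,"hand":-1},{"tx":-0.73,"ty":0,"tz":-0.2,"wx":0,"wy":0,"wz":0,"hand":-1},{"tx":0,"ty":0,"tz":0,"wx":0,"wy":0,"wz":0,"hand":-1}]'
```

```text
clock: 51.8
tool_pos: [0.5346, 0.2549, 0.1163]
ee_rot: [2.053, 2.376, -0.0]
ft_force: [3.0, -0.4, -1.5]
gripper_width: 0.18
clock: 52.55
tool_pos: [0.5395, 0.2216, 0.1317]
ee_rot: [2.053, 2.378, 0.001]
ft_force: [2.7, 0.3, -1.0]
gripper_width: 0.182
```

```bash
python3 -m crank '[{"tx":-0.75,"ty":0,"tz":-0.14,"wx":0,"wy":0,"wz":0,"hand":-1},{"tx":-0.76,"ty":0,"tz":-0.08,"wx":0,"wy":0,"wz":0,"hand":-1},{"tx":0,"ty":0,"tz":0,"wx":0,"wy":0,"wz":0,"hand":-1}]';  python3 -m crank '[{"tx":-0.76,"ty":0,"tz":-0.02,"wx":0,"wy":0,"wz":0,"hand":-1},{"tx":-0.76,"ty":0,"tz":0.04,"wx":0,"wy":0,"wz":0,"hand":-1},{"tx":0,"ty":0,"tz":0,"wx":0,"wy":0,"wz":0,"hand":-1},{"tx":0,"ty":0,"tz":0,"wx":0,"wy":0,"wz":0,"hand":-1}]'; python3 - <<'E'
from bars import *
p=state()['tool_pos'];print('tcp infeed',(p-O)@X,(p-O)@Y,p[2])
E
```

```text
clock: 52.92
tool_pos: [0.5417, 0.2071, 0.134]
ee_rot: [2.053, 2.378, 0.002]
ft_force: [3.8, 2.6, -0.4]
gripper_width: 0.181
clock: 53.42
tool_pos: [0.5438, 0.1925, 0.1339]
ee_rot: [-2.052, -2.379, -0.002]
ft_force: [2.4, 4.6, 1.1]
gripper_width: 0.176
tcp infeed -0.05191966801161244 0.1715193636275475 0.1338846498680334
```

```bash
python3 -m crank '[{"tx":-0.3,"ty":0,"tz":0,"wx":0,"wy":0,"wz":0,"hand":-1},{"tx":-0.2,"ty":0,"tz":0,"wx":0,"wy":0,"wz":0,"hand":-1},{"tx":0,"ty":0,"tz":0,"wx":0,"wy":0,"wz":0,"hand":-1}]'
```

```text
clock: 53.8
tool_pos: [0.5445, 0.1876, 0.1335]
ee_rot: [-2.052, -2.379, -0.002]
ft_force: [3.1, 5.5, -0.4]
gripper_width: 0.182
```

```bash
python3 -m crank '[{"tx":-0.3,"ty":0,"tz":0,"wx":0,"wy":0,"wz":0,"hand":-1},{"tx":-0.2,"ty":0,"tz":0,"wx":0,"wy":0,"wz":0,"hand":-1},{"tx":0,"ty":0,"tz":0,"wx":0,"wy":0,"wz":0,"hand":-1}]'; python3 - <<'E'
from bars import *
W=lambda r,f:O-.0015*X+X*-.05+Y*(.18+r*np.cos(f)-.0005)+[0,0,.057+r*np.sin(f)]
a=capture('scene');b=capture('side');cv2.imwrite('pics/q11.png',a);cv2.imwrite('pics/s11.png',b)
A=lambda th:O-.0015*X-.05*X+Y*(.137-.0005+.09*np.cos(th))+[0,0,.075+.09*np.sin(th)]
for f in(1.4,1.6,1.66):print('h',f,[proj(n,W(r,f)).round() for n in('scene','side') for r in(.03,.12)])
for th in(np.pi,np.pi-.15):print('arm tip',proj('scene',A(th)).round(),proj('side',A(th)).round())
E
```

```text
clock: 54.18
tool_pos: [0.5452, 0.1825, 0.1329]
ee_rot: [-2.052, -2.378, -0.001]
ft_force: [3.2, 3.3, -2.9]
gripper_width: 0.178
h 1.4 [array([386., 202.]), array([392., 164.]), array([323., 190.]), array([322., 157.])]
h 1.6 [array([385., 203.]), array([389., 168.]), array([324., 191.]), array([324., 162.])]
h 1.66 [array([385., 204.]), array([388., 170.]), array([324., 191.]), array([325., 163.])]
arm tip [365. 242.] [337. 227.]
arm tip [365. 237.] [337. 223.]
```

```bash
python3 -m crank '[{"tx":0.5,"ty":0,"tz":0,"wx":0,"wy":0,"wz":0,"hand":0},{"tx":0,"ty":0,"tz":0,"wx":0,"wy":0,"wz":0,"hand":0},{"tx":0,"ty":0,"tz":0,"wx":0,"wy":0,"wz":0,"hand":0},{"tx":0,"ty":0,"tz":-2,"wx":0,"wy":0,"wz":0,"hand":0},{"tx":0,"ty":0,"tz":-4,"wx":0,"wy":0,"wz":0,"hand":0},{"tx":0,"ty":0,"tz":-4,"wx":0,"wy":0,"wz":0,"hand":0},{"tx":0,"ty":0,"tz":-4,"wx":0,"wy":0,"wz":0,"hand":0},{"tx":0,"ty":0,"tz":0,"wx":0,"wy":0,"wz":0,"hand":0}]'; python3 - <<'E'
from bars import *
W=lambda r,f:O-.0015*X+X*-.05+Y*(.18+r*np.cos(f)-.0005)+[0,0,.057+r*np.sin(f)]
c=calibration('wrist');np.savez('w12.npz',**c)
for n in('scene','side','wrist'):
    a=capture(n);cv2.imwrite(f'pics/{n}12.png',a);g=cv2.cvtColor(a,6)
    u0,u1=proj(n,W(.048,1.66)),proj(n,W(.12,1.66));print(n,'pred',u0,u1,'1.4:',proj(n,W(.048,1.4)),proj(n,W(.12,1.4)))
    x,y=((u0+u1)/2).astype(int);w=28 if n!='wrist' else 60;y0=max(y-w,0);x0=max(x-w,0)
    m=cv2.inRange(g[y0:y+w,x0:x+w],0,62)
    for st,k in zip(*[q[1:] for q in cv2.connectedComponentsWithStats(m)[2:]]):
        if st[4]>25: print(' ',st+[x0,y0,0,0,0],k+[x0,y0])
E
```

```text
clock: 55.28
tool_pos: [0.5455, 0.187, 0.2797]
ee_rot: [2.049, 2.374, 0.012]
ft_force: [-0.7, -0.8, -0.1]
gripper_width: 0.501
scene pred [385.3534 197.2539] [387.6733 170.0106] 1.4: [387.0783 194.5184] [392.0748 163.5064]
  [382 169  10  31 220] [386.5136 183.9091]
side pred [324.3505 185.9683] [325.1556 163.4539] 1.4: [323.1943 183.3366] [322.1523 157.1025]
  [319 163  14  39 222] [324.9369 182.2568]
  [346 164   6  18  77] [349.0909 172.9481]
wrist pred [312.223 207.918] [312.2513 240.8585] 1.4: [312.212  193.7692] [312.2168 196.3353]
  [302 201  21  49 907] [312.1125 225.3219]
```

The images put the handle at about 1.32–1.35. I'll make sure with a firm push from outside with shut fingers.

```bash
python3 -m crank '[{"tx":3,"ty":0,"tz":0,"wx":0,"wy":0,"wz":0,"hand":-1},{"tx":3,"ty":0,"tz":0,"wx":0,"wy":0,"wz":0,"hand":-1},{"tx":0,"ty":0,"tz":2,"wx":0,"wy":0,"wz":0,"hand":-1},{"tx":0,"ty":0,"tz":4,"wx":0,"wy":0,"wz":0,"hand":-1},{"tx":0,"ty":0,"tz":4,"wx":0,"wy":0,"wz":0,"hand":-1},{"tx":0,"ty":0,"tz":3,"wx":0,"wy":0,"wz":0,"hand":-1},{"tx":0,"ty":0,"tz":0,"wx":0,"wy":0,"wz":0,"hand":-1},{"tx":-1,"ty":0,"tz":0,"wx":0,"wy":0,"wz":0,"hand":-1},{"tx":-1,"ty":0,"tz":0,"wx":0,"wy":0,"wz":0,"hand":-1},{"tx":-0.5,"ty":0,"tz":0,"wx":0,"wy":0,"wz":0,"hand":-1},{"tx":0,"ty":0,"tz":0,"wx":0,"wy":0,"wz":0,"hand":-1}]'; python3 -m crank '[{"tx":-0.3,"ty":0,"tz":0,"wx":0,"wy":0,"wz":0,"hand":-1},{"tx":0,"ty":0,"tz":0,"wx":0,"wy":0,"wz":0,"hand":-1}]'; python3 -m crank '[{"tx":-0.3,"ty":0,"tz":0,"wx":0,"wy":0,"wz":0,"hand":-1},{"tx":0,"ty":0,"tz":0,"wx":0,"wy":0,"wz":0,"hand":-1}]'
```

```text
clock: 56.8
tool_pos: [0.5398, 0.2209, 0.1439]
ee_rot: [2.054, 2.377, 0.002]
ft_force: [-0.7, 0.8, 0.2]
gripper_width: -0.002
clock: 57.05
tool_pos: [0.5399, 0.2184, 0.1432]
ee_rot: [2.053, 2.378, 0.0]
ft_force: [-1.1, 0.4, -0.4]
gripper_width: 0.0
clock: 57.3
tool_pos: [0.5403, 0.2154, 0.1431]
ee_rot: [-2.053, -2.378, 0.0]
ft_force: [-0.1, -0.1, 0.1]
gripper_width: -0.002
```

```bash
for i in 1; do python3 -m crank '[{"tx":-0.3,"ty":0,"tz":0,"wx":0,"wy":0,"wz":0,"hand":-1},{"tx":0,"ty":0,"tz":0,"wx":0,"wy":0,"wz":0,"hand":-1}]' | grep -E "pos|force"; python3 -m crank '[{"tx":-0.3,"ty":0,"tz":0,"wx":0,"wy":0,"wz":0,"hand":-1},{"tx":0,"ty":0,"tz":0,"wx":0,"wy":0,"wz":0,"hand":-1}]'| grep -E "pos|force"; python3 -m crank '[{"tx":-0.3,"ty":0,"tz":0,"wx":0,"wy":0,"wz":0,"hand":-1},{"tx":0,"ty":0,"tz":0,"wx":0,"wy":0,"wz":0,"hand":-1}]'| grep -E "pos|force"; done
```

```text
tool_pos: [0.5408, 0.2123, 0.1431]
ft_force: [0.1, -0.5, 0.7]
tool_pos: [0.5408, 0.2114, 0.1432]
ft_force: [0.1, 7.3, -0.3]
tool_pos: [0.5408, 0.2111, 0.1432]
ft_force: [-0.7, 15.6, -1.5]
```

A 15 N push didn't move the handle, so it's on its stop. I'll retreat and run the final checks.

```bash
python3 -m crank '[{"tx":2,"ty":0,"tz":0,"wx":0,"wy":0,"wz":0,"hand":-1},{"tx":3,"ty":0,"tz":0,"wx":0,"wy":0,"wz":0,"hand":-1},{"tx":0,"ty":0,"tz":-4,"wx":0,"wy":0,"wz":0,"hand":-1},{"tx":0,"ty":0,"tz":-4,"wx":0,"wy":0,"wz":0,"hand":-1},{"tx":0,"ty":0,"tz":-4,"wx":0,"wy":0,"wz":0,"hand":-1},{"tx":0,"ty":0,"tz":0,"wx":0,"wy":0,"wz":0,"hand":-1},{"tx":0,"ty":0,"tz":0,"wx":0,"wy":0,"wz":0,"hand":-1}]'; python3 - <<'E'
from bars import *
for n in('side','scene'):
    a=capture(n);b=a.copy();b[:350]=0;bars(n,.01,b);cv2.imwrite(f'pics/{n}13.png',a)
    g=cv2.cvtColor(a,6).astype(int);g9=cv2.cvtColor(cv2.imread(f"pics/{'s' if n=='side' else 'q'}9.png"),6).astype(int);g12=cv2.cvtColor(cv2.imread(f'pics/{n}12.png'),6).astype(int)
    for nm,r in (('rest',dict(side=(318,360,255,380),scene=(285,372,195,312))[n]),('coverfront',dict(side=(245,275,322,365),scene=(265,300,325,370))[n])):
        s=np.s_[r[0]:r[1],r[2]:r[3]];print(n,nm,'diff vs 9',abs(g-g9)[s].mean(),'frac>25',(abs(g-g9)[s]>25).mean())
    m=cv2.inRange(g[160:210,310:400].astype(np.uint8),0,62)
    for st,k in zip(*[q[1:] for q in cv2.connectedComponentsWithStats(m)[2:]]):
        if st[4]>60: print('dark',st+[310,160,0,0,0],k+[310,160])
# cover bar mid now from two views: dark bar blob search near the predicted spot
p=O-.0525*X-.0005*Y+[0,0,.095];print('pred bar',proj('side',p),proj('scene',p))
print(state()['clock'])
E
```

```text
clock: 58.92
tool_pos: [0.5342, 0.2562, 0.2624]
ee_rot: [-2.053, -2.378, 0.001]
ft_force: [-0.0, 0.4, -0.7]
gripper_width: 0.001
side [286 396  26  18 333] [298.5526 404.0811] [ 0.4471 -0.3403  0.01  ] infeed -0.22590799230668274 -0.3412432017526997
side [294 420  26  17 290] [306.0655 427.5276] [ 0.4579 -0.3855  0.01  ] infeed -0.22181281353460527 -0.387520534878227
side rest diff vs 9 2.7714285714285714 frac>25 0.0
side coverfront diff vs 9 4.868992248062016 frac>25 0.03798449612403101
dark [345 161  30  23 516] [359.186  171.9535]
dark [322 163  10  36 199] [325.8794 178.6332]
dark [319 191   8  19  72] [322.5833 200.6806]
scene [514 349  10   4  31] [518.5484 350.129 ] [0.9049 0.0197 0.01  ] infeed 0.27981379313906324 -0.05252001551373842
scene [172 366  31  22 403] [186.598  376.6104] [ 0.4456 -0.3395  0.01  ] infeed -0.2272306610244448 -0.34027829207082877
scene [158 389  31  18 289] [173.0969 397.827 ] [ 0.4559 -0.3827  0.01  ] infeed -0.22341073349605112 -0.38446547097907957
scene rest diff vs 9 3.248747421161214 frac>25 0.0
scene coverfront diff vs 9 3.5714285714285716 frac>25 0.008888888888888889
dark [382 169  10  31 224] [386.4688 184.2411]
pred bar [342.1833 233.7344] [356.6707 247.811 ]
59.025
```

```bash
python3 -c "
from plant import *
print(sign_off())"
```

```text
the job is handed in; nothing more can be done
None
```

The job is done and handed in at 59 s on the robot's clock. Only the left and right lanes held bars. I dragged both out with the large pick, put the pick back in its rest, and set both bars in the tray. Then I seated the cover and swung the clamp over its dead centre.

What the last checks showed:
- **Bars:** both cameras place them in the tray, at about (0.447, -0.340) and (0.457, -0.384).
- **Pick:** it lies in its rest. That part of the images did not change after the cover was seated.
- **Cover:** it went down past the locators without catching. The last picture I viewed, taken before clamping, showed it flat between them. Afterwards its front part looked the same in both cameras, apart from small differences.
- **Clamp handle:** its position in the scene image matches the locked angle, and a 15 N push with shut fingers did not move it.

Three readings were less certain:
- **Handle angle:** one wrist image put it nearer 1.32 than 1.35 rad, still past dead centre. On the first swing, the pads also moved about 10 mm beyond the expected stop at low force, which I took for slip. The push test was done because of these two readings.
- **Infeed position:** two views disagreed by 2–3 mm, so I used a value in between.
- **Egg, bottle and tub:** I kept clear of them but did not measure them again at the end.

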